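# Clear a tipped candlestick off a free-wheeling turntable and restart it

### The job

One of the three forged candlesticks on the free-turning turntable has tipped over against the centre tube: lift it off, set it down gently, standing upright and released, in the middle of the square steel plate, without toppling the two that stand or moving the oil bottle and the tin. Then restart the station at the control box: press the keys fully down one at a time, the small one, then the medium one, then the large one.

Things in the scene. Friction and masses are not known exactly. Their poses are not given: they have to be found in the camera images.
- tipped: Forged dark steel candlestick, 0.6 kg: foot plate 56 (x) x 64 (y) x 8 mm, square stem 22 x 22 mm up to 160 mm, 30 x 30 mm collar at 40 to 52 mm, 14 mm spike on top. Origin: centre of the foot's underside, z up the stem. Tipped: leans about 40 degrees on the inner 64 mm edge of its foot, loose, the stem on the centre tube's top edge, its top to the robot's side.
- tipped_grip (a point): Point on the stem axis of the tipped candlestick, 135 mm above its foot's underside (25 mm below the stem's top), just above where it rests on the tube; a good place to grip across the two side faces (along its y).
- turntable: Round steel disc 300 mm across, 10 mm thick, on a bearing: it turns freely about its vertical axis at the slightest push, with no brake. Origin: centre of the disc's underside, 40 mm above the bench (the top face is 10 mm above the origin). A square steel tube 40 x 40 mm stands in its middle, 83.5 mm high above the top face.
- standing_a: Forged dark steel candlestick, 0.6 kg: foot plate 56 (x) x 64 (y) x 8 mm, square stem 22 x 22 mm up to 160 mm, 30 x 30 mm collar at 40 to 52 mm, 14 mm spike on top. Origin: centre of the foot's underside, z up the stem. It stands upright on the turntable, loose, on one side.
- standing_b: Forged dark steel candlestick, 0.6 kg: foot plate 56 (x) x 64 (y) x 8 mm, square stem 22 x 22 mm up to 160 mm, 30 x 30 mm collar at 40 to 52 mm, 14 mm spike on top. Origin: centre of the foot's underside, z up the stem. It stands upright on the turntable, loose, on the other side.
- plate: Bare square steel plate 160 x 160 x 14 mm fixed flat on the bench, to one side of the turntable. Origin: centre of its underside; its top face is 14 mm higher.
- console: Grey metal control box 220 x 100 x 50 mm fixed on the bench, on the other side of the turntable from the plate. Its three keys stand in a row along its long (x) axis, 68 mm apart, in any order. Origin: centre of its underside.
- key_small_top (a point): Centre of the top face of the small key: a round black spring key 20 mm across in a low round steel collar 36 mm across and 12 mm high on the console; the key stands 10 mm above the collar. The point moves down with the key.
- key_small (a joint): How far the small key is pressed: 0 up, 0.006 m fully down. It needs 1.5 N to begin to move and 5 N to be fully down, and springs back by itself.
- key_medium_top (a point): Centre of the top face of the medium key: a round black spring key 30 mm across in a low round steel collar 46 mm across and 12 mm high on the console; the key stands 10 mm above the collar. The point moves down with the key.
- key_medium (a joint): How far the medium key is pressed: 0 up, 0.006 m fully down. It needs 1.5 N to begin to move and 5 N to be fully down, and springs back by itself.
- key_large_top (a point): Centre of the top face of the large key: a round black spring key 44 mm across in a low round steel collar 60 mm across and 12 mm high on the console; the key stands 10 mm above the collar. The point moves down with the key.
- key_large (a joint): How far the large key is pressed: 0 up, 0.006 m fully down. It needs 1.5 N to begin to move and 5 N to be fully down, and springs back by itself.
- oil_bottle: Grey plastic oil bottle 60 mm across, 150 mm high, standing on the bench beyond the turntable to the left; a bystander. Origin: centre of its underside.
- wax_tin: Low round aluminium tin 76 mm across, 75 mm high, standing on the bench beyond the turntable to the right; a bystander. Origin: centre of its underside.
There are look-alikes about, which are no part of the job. What is shaped like the standing_a but blue or yellow is not meant.

How it is judged:
By the outcome, as a careful person would: the job done as asked, in the order asked, and still so for the second after the job is handed in, with the robot touching nothing.
It also fails if it takes over 56 s, if anything falls off the work surface, if the arm or the gripper's body presses on something with over 40 N, if the wrist force passes 120 N, or if a joint passes its speed limit or range.

### The arm

A 6-joint arm with a two-finger parallel gripper is mounted at the origin on the work surface. World frame = base frame: x ahead of the robot, y to its left, z up, the work surface at z = 0. Lengths are in mm, angles in degrees, forces in N, time in s.
With the tool pointing down it reaches from about 300 to 850 mm from the base axis. Payload 4.2 kg.
Tool frame: the origin (TCP) lies at the very end of the fingers, on their centre line; the grasp point (between the pads) lies 19 mm behind it; z points along the fingers, y is the line along which they close (so a half turn about z gives the same grasp; the last joint's range is limited). The gripper opens to 91 mm and grips with 3 to 60 N. Pads are 32 mm wide; open, the fingers measure 118 mm over their backs; the gripper's body (76 mm by 178 mm) begins 60 mm behind the grasp point.
Start: joints at [-1.146, 18.312, 89.639, -0, 72.044, -1.146], TCP at [575.016, 0, 213.976] pointing down, gripper open.
Joint ranges: [-177.97, 177.97], [-48.28, 115.42], [12.27, 149.76], [-77.06, 257.06], [2.81, 150.46], [-146.56, 146.56]. Speed limits (degrees/s): [147.25, 147.25, 180, 180, 180, 180].

### API

Orientations are given as [roll, pitch, yaw] about the fixed x, y, z axes, in that order (R = Rz(yaw) Ry(pitch) Rx(roll)).
In Python, from workcell import env, grab_frame gives the robot as it stands. The module is installed in compiled form; this text tells all that it offers.
- The arm moves only by the tool move_arm, never from a script. Its argument "plan" is a list of rows, each an object of numbers: "tx", "ty", "tz": the shift along the tool's x, y, z in cm; "wx", "wy", "wz": the turn, a rotation vector about the tool's x, y, z in rad. In form: [{"tx": .., "ty": .., "tz": .., "wx": .., "wy": .., "wz": ..}, ...]. A call has 1 to 12 rows; each row shifts and turns the commanded pose from where the row before left it, along the tool's axes as they then stand; what a row does not reach is not made up. A row lasts 1/12 s, in which the tool goes at most 41.7 mm and 7.16 degrees, less where a joint would pass 70% of its speed; a pose out of reach is approached as far as the arm can. A call is refused whole if a number of a shift passes 4.17 or a number of a turn 0.125, either way. A call with a gripper value outside its range is refused whole. "gripper" is the finger opening in cm, from 0 to 9.12, set as the call begins (left out, the last holds). The fingers move at their own pace and stop on an object; "force" is the grip in N (left out, the last holds). Time passes only in rows, so rows that do not move let the fingers close. It gives the time, the measured TCP pose, the force, the opening and the grip force at its end, in the units of the state.
- env.state(): the state, without advancing time (a new reading comes with each control period).
- grab_frame(name): name is "scene" or "side" or "wrist"; returns a dict with "color" (384x512x3 uint8, red, green, blue), "vfov" (degrees; the focal length in pixels is half the picture's height over the tangent of half this angle, whatever the lens; pixels are square), "cx", "cy" (the principal point, pixels), "k1" (the pictures are not rectified: a ray, as slopes to the right and down, at radius r is drawn at 1 + k1 r^2 times it, then the intrinsics apply), "view" (4x4, takes a point from world to camera coordinates). Camera axes: x right, y up, looking along -z (the intrinsics and any distortion apply to the point x, -y, -z); pixel columns grow to the right and rows downward; lengths in mm; the calibration is good to about 2 mm. A picture is of the moment at which its call begins. There is no depth.
- env.job_done(): hands the job in; it is judged then, once.
The state is a dict: "time_s": time; "qpos": joint angles; "qvel": joint speeds; "effort": joint torques, N m; "ee_pos": TCP position; "ee_rot": TCP orientation; "force": force on the tool from outside, world axes, zero at the start; "torque": the same for the moment, N m; "gripper_width": finger opening in mm; "gripper_force": force on a finger pad.
Only numpy, scipy, OpenCV 4.12 (cv2) and the standard library are available. Lean on these libraries where they do the work, as an engineer would, in place of code of your own. Each camera call takes 0.05 s, during which the arm holds its last target. There are 200 camera calls.

## Working session

There is one attempt and no reset: what is moved stays moved. The work goes in short steps, Python scripts to look and compute and a tool call to move; the robot and the scene stay as the last step left them, time stands still between calls to the robot, and variables do not carry over. Pictures are saved under pics/ and viewed, at most 10 in all, crops included, and the job is handed in when it is done.

Besides the shell and the picture viewer there is one more tool, called after "Emit:" by a JSON object that holds its "method" and its "body". move_arm: Moves the arm, as the interface text tells. Its arguments: {"type":"object","properties":{"plan":{"type":"array","items":{"type":"object","properties":{"tx":{"type":"number"},"ty":{"type":"number"},"tz":{"type":"number"},"wx":{"type":"number"},"wy":{"type":"number"},"wz":{"type":"number"}}}},"gripper":{"type":"number"},"force":{"type":"number"}},"required":["plan"]}

```bash
mkdir -p pics; cat > h.py <<'E'
import numpy as np, cv2
from workcell import env, grab_frame
def K(f):
    h=f["color"].shape[0]; return h/2/np.tan(np.radians(f["vfov"])/2)
def ray(f,u,v):
    F=K(f); d=np.array([(u-f["cx"])/F,(v-f["cy"])/F]); s=d.copy()
    for _ in range(30): s=d/(1+f["k1"]*(s@s))
    V=np.array(f["view"]); R=V[:3,:3]; o=-R.T@V[:3,3]
    r=R.T@np.array([s[0],-s[1],-1]); return o,r/np.linalg.norm(r)
def onz(f,u,v,z):
    o,r=ray(f,u,v); return o+r*(z-o[2])/r[2]
def proj(f,p):
    V=np.array(f["view"]); c=V[:3,:3]@np.array(p,float)+V[:3,3]; s=np.array([c[0],-c[1]])/-c[2]
    s=s*(1+f["k1"]*(s@s)); return s*K(f)+[f["cx"],f["cy"]]
def tri(*a):
    A=np.zeros((3,3));b=np.zeros(3);
    for f,u,v in a:
        o,r=ray(f,u,v); P=np.eye(3)-np.outer(r,r); A+=P;b+=P@o
    p=np.linalg.solve(A,b); e=[np.linalg.norm((np.eye(3)-np.outer(ray(f,u,v)[1],ray(f,u,v)[1]))@(p-ray(f,u,v)[0])) for f,u,v in a]
    return p,max(e)
def save(f,n,box=None,s=1):
    c=f["color"][:,:,::-1]
    if box: c=c[box[1]:box[3],box[0]:box[2]]
    cv2.imwrite("pics/"+n+".png",cv2.resize(np.ascontiguousarray(c),None,fx=s,fy=s,interpolation=cv2.INTER_CUBIC))
E
python3 - <<'E'
from h import *
import pickle
F={n:grab_frame(n) for n in("scene","side","wrist")}
pickle.dump(F,open("f0.pkl","wb"))
for n,f in F.items():
    V=np.array(f["view"]); print(n,f["vfov"],f["k1"],(-V[:3,:3].T@V[:3,3]).round(), (-V[2,:3]).round(2))
save(F["scene"],"scene",None,1.55);save(F["side"],"side",None,1.55)
print(env.state())
E
```

```text
scene 49.55447340613178 -0.04635233343192194 [1191.   56. 1144.] [-0.54 -0.03 -0.84]
side 53.68213723113824 -0.03162206898443571 [ 379. -643.  662.] [ 0.19  0.75 -0.64]
wrist 71.63853859277434 -0.008188082422494138 [574.  71. 385.] [-0.   -0.25 -0.97]
{'time_s': 0.15, 'qpos': array([-1.14678895e+00,  1.83403055e+01,  8.96897293e+01, -2.86321027e-04,
        7.20442518e+01, -1.14538135e+00]), 'qvel': array([ 0.02961526, -0.1565904 , -0.17918779,  0.03646386, -0.04440561,
       -0.12356544]), 'effort': array([-5.72294630e-04, -4.12774551e+01, -2.32154489e+01,  7.26667210e-02,
        4.33494255e-02, -9.00343002e-05]), 'ee_pos': array([ 5.74618972e+02, -1.96652736e-03,  2.13346920e+02]), 'ee_rot': array([-1.79925723e+02, -1.21273199e-03,  8.99986801e+01]), 'force': array([ 1.06794988, -0.67636507, -0.34049957]), 'torque': array([ 0.03604028, -0.0068486 , -0.02701178]), 'gripper_force': 0.0, 'gripper_width': 91.5873899531268}
```

View pics/scene.png

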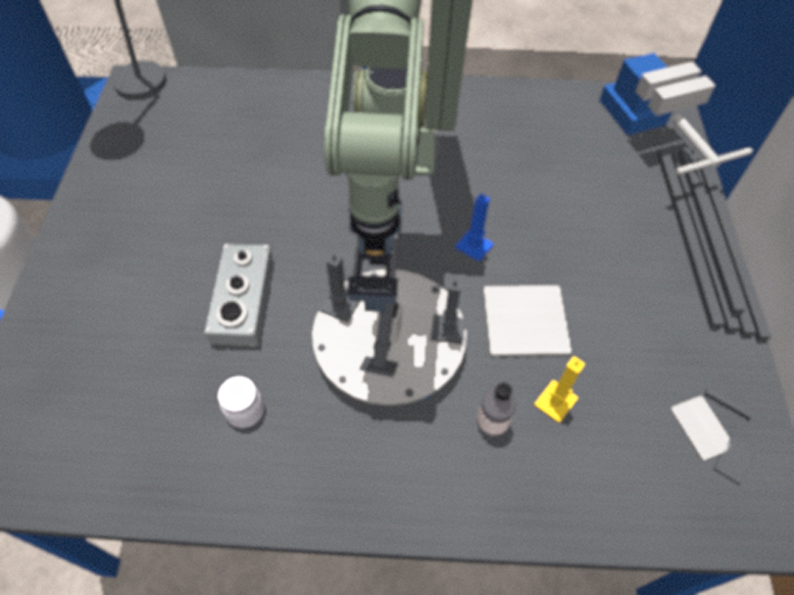

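View pics/side.png

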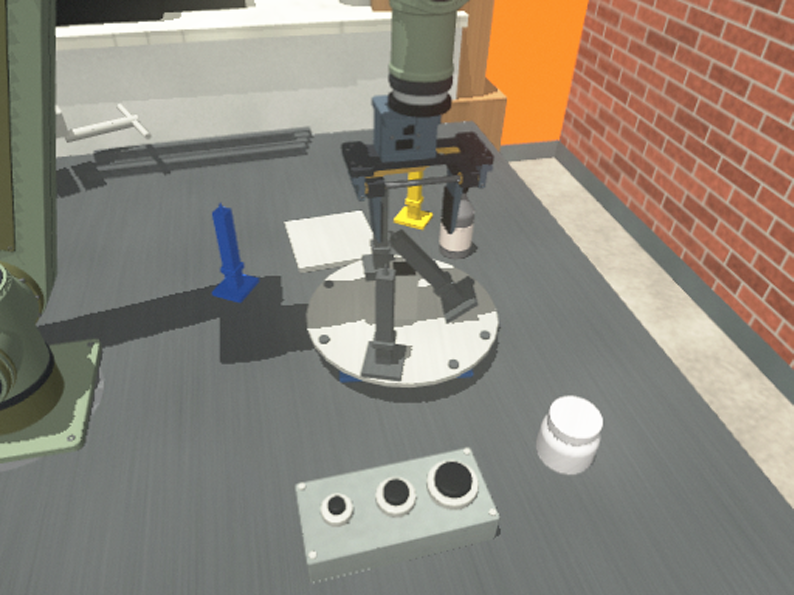

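Scene view: the tipped dark candlestick has its foot at (380,366) and its top near (387,305). Dark ones stand at (338,290) and (452,315). Look-alikes are blue at (478,230) and yellow at (560,390). The plate is at (527,320) and the console at (240,293), with small, medium and large keys running outward from the robot. Side view: tipped stem from (398,237) to the foot at (460,298).

```bash
python3 - <<'E'
from h import *
import pickle
F=pickle.load(open("f0.pkl","rb"))
s=F["scene"]["color"][165:275,190:320];d=F["side"]["color"][130:260,180:340]
a=cv2.resize(s,(640,542),interpolation=cv2.INTER_CUBIC)
b=cv2.resize(d,(800,650)[0:2],interpolation=cv2.INTER_CUBIC)[:600]
cv2.imwrite("pics/cs.png",a[:,:,::-1]);cv2.imwrite("pics/cd.png",b[:,:,::-1])
save(F["wrist"],"wrist",None,1.5)
E
```

```text
(no output)
```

View pics/wrist.png

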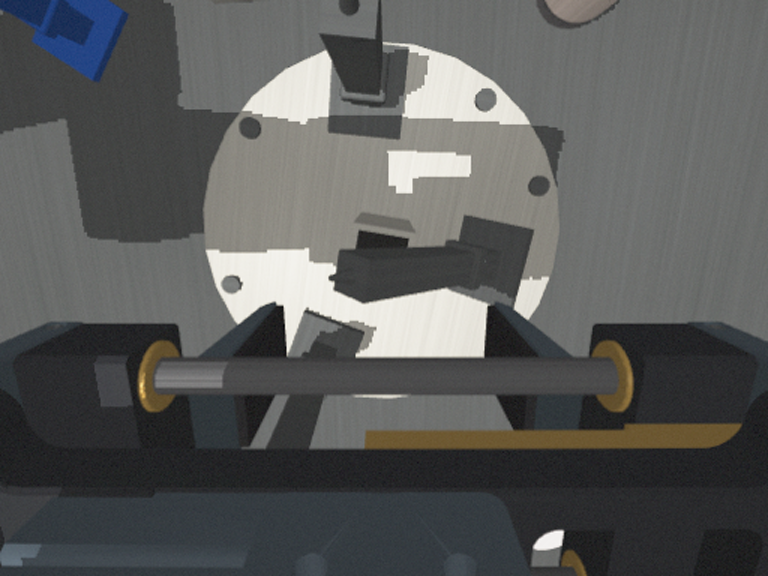

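View pics/cd.png

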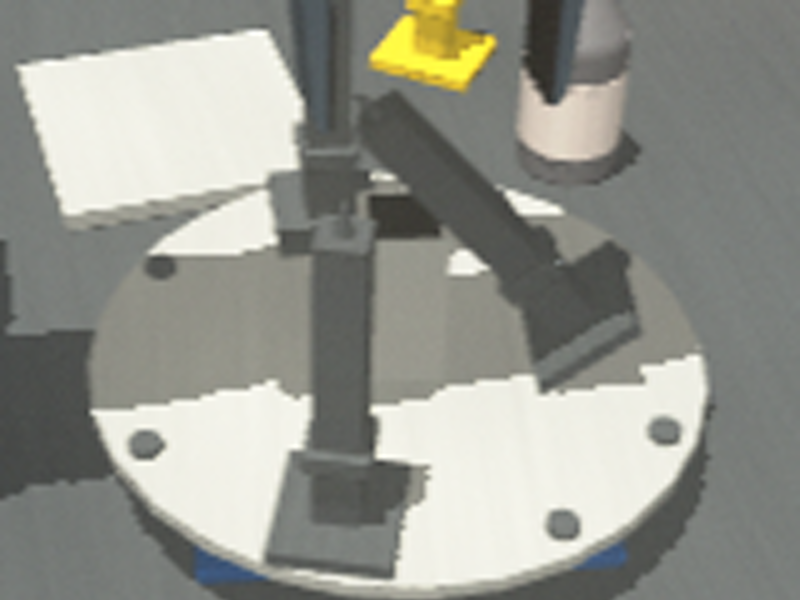

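View pics/cs.png

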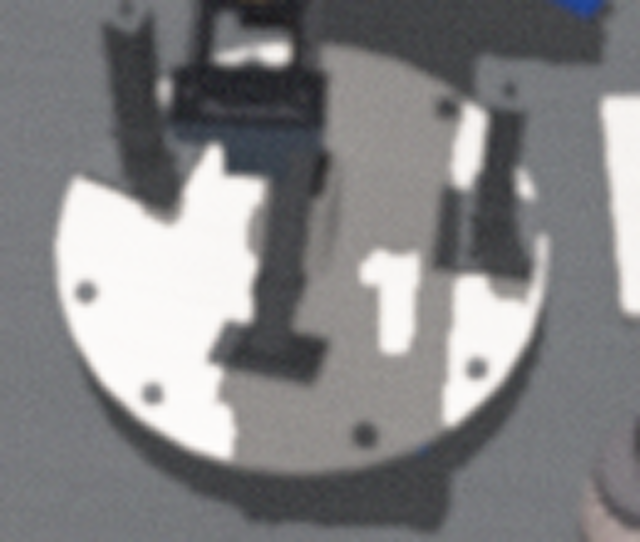

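The wrist view confirms the choice. The tipped candlestick runs from its spike at (330,277) to its foot near (495,255) and lies across the tube at (380,240). The standing ones are at (355,80) and (320,345). Things that could be confused with it, by scene pixel: the two standing dark ones (338,290) and (452,315), blue (478,230) and yellow (560,390). The dark leaning one at (380,340) is the target. I'll lift and turn the tool so the views are clear.

Emit:
{"method": "move_arm", "body": {"plan": [{"tz": -1.2, "wz": 0.125}, {"tz": -1.2, "wz": 0.125}, {"tz": -1.2, "wz": 0.125}, {"tz": -1.2, "wz": 0.125}, {"tz": -1.2, "wz": 0.125}, {"tz": -1.2, "wz": 0.125}, {"tz": -1.2, "wz": 0.125}, {"tz": -1.2, "wz": 0.125}, {"tz": -1.2, "wz": 0.125}, {"tz": -1.2, "wz": 0.125}, {"tz": -1.2, "wz": 0.125}, {"tz": -1.2, "wz": 0.125}]}}

```text
schema error: expected keys tx, ty, tz, wx, wy, wz
```

Emit:
{"method": "move_arm", "body": {"plan": [{"tx": -2, "wz": 0.07}, {"tx": -2.5}, {"tx": -2.5}, {"tx": -2.5}, {"tx": -2.5}, {"tx": -1}, {}]}}

```text
schema error: expected keys tx, ty, tz, wx, wy, wz
```

```bash
python3 - <<'E'
from h import *
import pickle
F={n:grab_frame(n) for n in("scene","side","wrist")}
pickle.dump(F,open("f1.pkl","wb"))
print(env.state()["ee_pos"],env.state()["ee_rot"])
def cr(f,x0,y0,x1,y1,w,h): return cv2.resize(f["color"][y0:y1,x0:x1],(w,h),interpolation=cv2.INTER_CUBIC)
a=cr(F["scene"],190,150,310,270,400,400); b=cr(F["side"],230,130,330,230,400,400)
c=cr(F["wrist"],0,0,512,384,266,200)
im=np.zeros((600,800,3),np.uint8); im[:400,:400]=a; im[:400,400:]=b; im[400:,:266]=c
cv2.imwrite("pics/m1.png",im[:,:,::-1])
E
```

```text
[5.74858587e+02 7.21699101e-03 2.13682196e+02] [-1.79969324e+02  1.00277491e-03  9.00012924e+01]
```

View pics/m1.png

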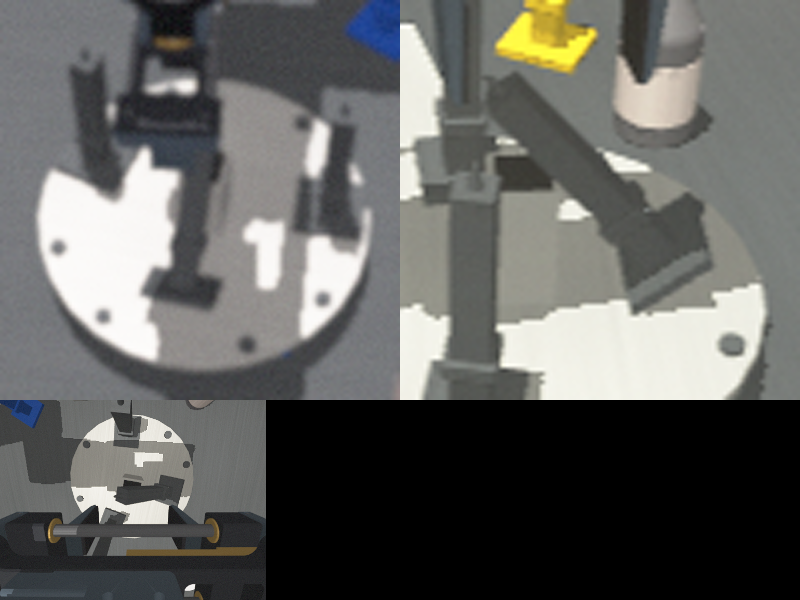

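The montage is unchanged because the moves were refused: every key is needed in each row. Sending them again in full.

Emit:
{"method": "move_arm", "body": {"plan": [{"tx": 0, "ty": 0, "tz": -1.2, "wx": 0, "wy": 0, "wz": 0.125}, {"tx": 0, "ty": 0, "tz": -1.2, "wx": 0, "wy": 0, "wz": 0.125}, {"tx": 0, "ty": 0, "tz": -1.2, "wx": 0, "wy": 0, "wz": 0.125}, {"tx": 0, "ty": 0, "tz": -1.2, "wx": 0, "wy": 0, "wz": 0.125}, {"tx": 0, "ty": 0, "tz": -1.2, "wx": 0, "wy": 0, "wz": 0.125}, {"tx": 0, "ty": 0, "tz": -1.2, "wx": 0, "wy": 0, "wz": 0.125}, {"tx": 0, "ty": 0, "tz": -1.2, "wx": 0, "wy": 0, "wz": 0.125}, {"tx": 0, "ty": 0, "tz": -1.2, "wx": 0, "wy": 0, "wz": 0.125}, {"tx": 0, "ty": 0, "tz": -1.2, "wx": 0, "wy": 0, "wz": 0.125}, {"tx": 0, "ty": 0, "tz": -1.2, "wx": 0, "wy": 0, "wz": 0.125}, {"tx": 0, "ty": 0, "tz": -1.2, "wx": 0, "wy": 0, "wz": 0.125}, {"tx": 0, "ty": 0, "tz": -1.2, "wx": 0, "wy": 0, "wz": 0.125}]}}

```text
time_s: 1.3
ee_pos: [574.9, 0.0, 358.5]
ee_rot: [-180.0, 0.0, 3.7]
force: [0.6, 0.2, -0.2]
gripper_width: 91.1
gripper_force: 0.0
```

Emit:
{"method": "move_arm", "body": {"plan": [{"tx": -2, "ty": 0, "tz": 0, "wx": 0, "wy": 0, "wz": 0.07}, {"tx": -2.5, "ty": 0, "tz": 0, "wx": 0, "wy": 0, "wz": 0}, {"tx": -2.5, "ty": 0, "tz": 0, "wx": 0, "wy": 0, "wz": 0}, {"tx": -2.5, "ty": 0, "tz": 0, "wx": 0, "wy": 0, "wz": 0}, {"tx": -2.5, "ty": 0, "tz": 0, "wx": 0, "wy": 0, "wz": 0}, {"tx": 0, "ty": 0, "tz": 0, "wx": 0, "wy": 0, "wz": 0}]}}

```text
time_s: 1.8
ee_pos: [451.1, -1.4, 358.9]
ee_rot: [180.0, 0.0, 0.0]
force: [-0.3, -0.1, -0.9]
gripper_width: 90.9
gripper_force: 0.0
```

```bash
python3 - <<'E'
from h import *
import pickle
F={n:grab_frame(n) for n in("scene","side","wrist")}
pickle.dump(F,open("f1.pkl","wb"))
print(env.state()["time_s"],env.state()["ee_pos"],env.state()["ee_rot"],env.state()["qpos"])
f=F["wrist"];print([proj(f,p).round() for p in([575,0,50],[650,0,80],[545,0,170])])
def cr(f,x0,y0,x1,y1,w,h): return cv2.resize(f["color"][y0:y1,x0:x1],(w,h),interpolation=cv2.INTER_CUBIC)
a=cr(F["scene"],190,130,290,260,300,390); b=cr(F["side"],230,130,355,260,375,390)
im=np.zeros((600,800,3),np.uint8); im[:390,:300]=a; im[:390,300:675]=b
c=cr(F["wrist"],0,0,512,384,280,210);im[390:,:280]=c
cv2.imwrite("pics/m2.png",im[:,:,::-1])
E
```

```text
1.95 [455.4480344   -1.47740443 358.24693736] [ 1.79999509e+02 -8.26939438e-02  4.72580046e-02] [-1.63414190e+00  3.74896681e+00  8.78636347e+01  1.93654597e-03
  8.83047258e+01  8.83185446e+01]
[array([256.,  89.]), array([256.,  35.]), array([256., 103.])]
```

View pics/m2.png

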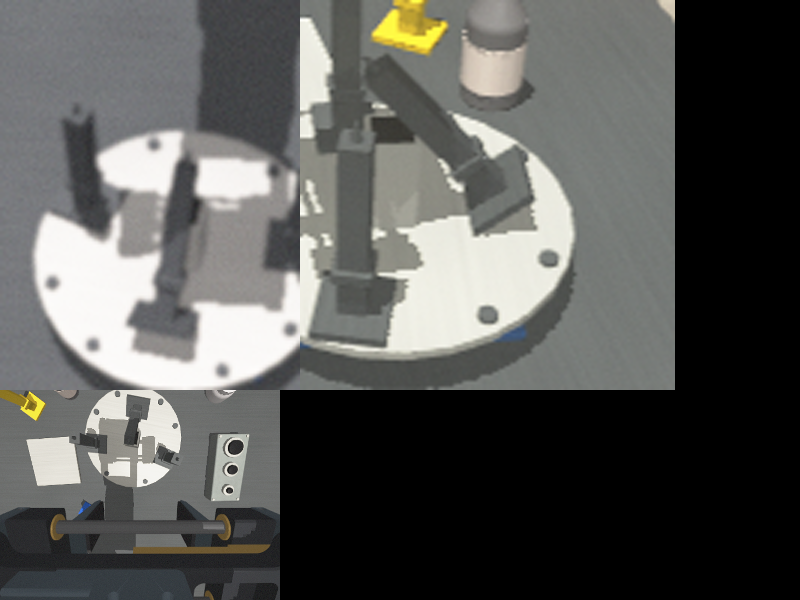

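Both outer views are now clear. The scene shows the tipped stem from (187,160) to the foot at (163,315), and the side from (385,70) to the foot at (500,190). The wrist shows plate, table and console together. Next: fit the stem axis by planes from the views, plus the disc, plate and keys.

```bash
python3 - <<'E'
from h import *
import pickle
from scipy.ndimage import map_coordinates as mc
F=pickle.load(open("f1.pkl","rb"))
w=F["wrist"]["color"]
im=np.zeros((600,800,3),np.uint8)
im[:300,:800]=cv2.resize(w[0:180,60:480],(800,343))[:300]
im[300:,:360]=cv2.resize(w[0:125,200:350],(360,300),interpolation=cv2.INTER_CUBIC)
im[300:,400:]=cv2.resize(F["scene"]["color"][180:285,120:260],(400,300),interpolation=cv2.INTER_CUBIC)
cv2.imwrite("pics/m3.png",im[:,:,::-1])
for n,a,b in(("side",(258.3,153.3),(281.7,180)),("scene",(252.3,183.3),(248.3,221.7))):
    g=F[n]["color"].astype(float).mean(2); a=np.array(a);b=np.array(b);d=(b-a)/np.linalg.norm(b-a);nn=np.array([-d[1],d[0]])
    for t in np.linspace(.15,.85,5):
        p=a+t*(b-a); q=p[:,None]+nn[:,None]*np.arange(-14,15); print(n,p.round(1),mc(g,[q[1],q[0]],order=1).astype(int))
# keys: dark blobs in wrist
g=w.mean(2); 
n,l,st,c=cv2.connectedComponentsWithStats(((g<45)).astype(np.uint8)[:215])
for i in range(1,n):
    if st[i,4]>25: print("dark",st[i],c[i].round(1))
n,l,st,c=cv2.connectedComponentsWithStats(((g>175)).astype(np.uint8)[:215])
for i in range(1,n):
    if st[i,4]>100: print("bright",st[i],c[i].round(1))
E
```

```text
side [261.8 157.3] [123 119 117 118 118 119 119 117 116  99  75  72  73  77  80  81  79  79
  80  81  81  83 104 134 151 131  79  81  80]
side [265.9 162. ] [120 120 120 120 119 118 119 120 113  87  72  72  75  80  80  80  81  80
  80  81  82 113 143 124  89  56  54  57  56]
side [270.  166.6] [120 120 122 120 120 119 119 118 103  78  72  71  75  79  81  79  80  79
  81  81  78  68  57  55  55  56  56  56  57]
side [274.1 171.3] [104 105 120 121 120 120 123 144 120  91  76  73  78  80  80  79  79  80
  82  81  95 123 117 111 134 141 142 144 143]
side [278.2 176. ] [115 120 122 150 209 235 234 214 147  92  89  84  81  79  80  80  80  82
  81  84 109 134 136 136 137 138 141 142 143]
scene [251.7 189.1] [245 245 245 245 245 245 245 246 245 237 203 137  85  72  71  69  69  79
 124 190 235 245 246 246 246 246 246 246 245]
scene [251.  195.8] [185 181 190 201 199 186 166 148 115  86  63  58  66  73  72  73  71  71
  79 116 166 191 186 168 157 155 154 157 158]
scene [250.3 202.5] [143 144 142 143 141 132 121 120 115  90  61  53  61  69  71  72  73  73
  74  83 119 160 173 161 150 144 144 14
[... 322 characters left out ...]
.8]
dark [417  92  12  25  72] [420.5 104.1]
dark [433  95  11   7  27] [438.1  98.3]
dark [432 101  13   9  37] [438.9 105.1]
dark [416 138  11  15  46] [419.1 144. ]
dark [414 179   9   9  28] [416.7 181.9]
dark [175 204  14  11 109] [183.1 209.9]
dark [325 204  15  11 109] [329.9 209.9]
bright [ 156    0  175  120 8630] [257.8  49.5]
bright [393   0  35  14 151] [406.7   8.5]
bright [ 38   3  44  52 681] [62.4 32.6]
bright [ 388   81   68  122 4597] [418.4 143.4]
bright [  48   85   99   90 6978] [ 98.4 129.9]
bright [252  98   8  21 153] [255.8 108.7]
bright [161 114  24  39 464] [174.4 128.8]
bright [ 197  130   41   29 1059] [218.3 143.8]
bright [ 250  130   60   48 1806] [273.3 151.7]
```

View pics/m3.png

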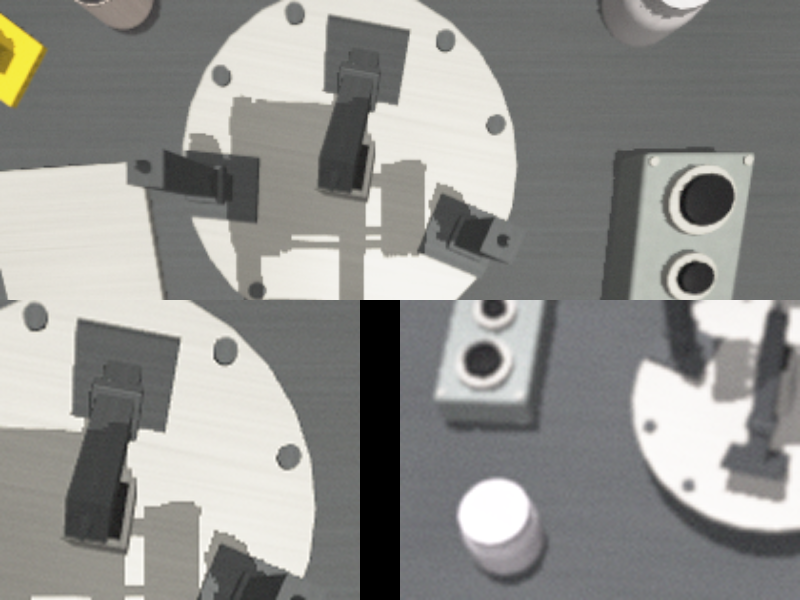

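The zooms show the tipped foot corners at (77,320), (180,338), (168,432) and (73,415), with the stem running down to its end near (85,540). The keys large, medium and small stand in a row on the console. Computing positions now.

```bash
cat > m.py <<'E'
from h import *
import pickle
F=pickle.load(open("f1.pkl","rb")); F0=pickle.load(open("f0.pkl","rb"))
G={n:f["color"].astype(float).mean(2) for n,f in F.items()}
for y in (58,64,70,76,82,88,94): print(y,G["wrist"][y,222:262].astype(int))
def blob(n,u,v,r,th):
    u,v=int(u),int(v); m=(G[n][v-r:v+r+1,u-r:u+r+1]<th).astype(np.uint8)
    k,l,st,c=cv2.connectedComponentsWithStats(m); i=l[r,r]
    return (c[i]+[u-r,v-r],st[i,4]) if i else (np.array([u,v]),0)
P={}
for k,W,S,D,r in(("L",(430,104),(150,202),(292.3,309.7),17),("M",(425,145),(153,182.6),(255.5,318.7),12),("S",(419,182),(156,165.8),(216.8,326.5),8)):
    ob=[(n,)+blob(n,*p,r,70) for n,p in(("wrist",W),("scene",S),("side",D))]
    p,e=tri(*[(F[n],c[0],c[1]) for n,c,_ in ob]); print(k,p.round(1),round(e,1),[(c.round(1).tolist(),int(a)) for _,c,a in ob]); P[k]=p
for k,o in(("a",[("wrist",324,126),("scene",215,166),("side",248.7,173.7)]),):
    print(k,tri(*[(F[n],u,v) for n,u,v in o]))
print("b",tri((F["wrist"],135.6,87.7),(F0["scene"],292.2,185.2)))
# plate
for n,f,th,s in(("wrist",F["wrist"],175,(100,130)),("side",F["side"],190,(212,155)),("scene",F["scene"],190,(340,206))):
    m=(f["color"].astype(float).mean(2)>th).astype(np.uint8); k,l,st,c=cv2.connectedComponentsWithStats(m); m=(l==l[s[1],s[0]]).astype(np.uint8)
    ct=max(cv2.findContours(m,0,2)[0],key=cv2.contourArea); q=cv2.approxPolyDP(cv2.convexHull(ct),6,True)[:,0]
    print(n,q.tolist()); print([onz(f,*x,14)[:2].round(1).tolist() for x in q])
    if len(q)==4: print("centre",np.mean([onz(f,*x,14)[:2] for x in q],0))
# disc
m=(G["wrist"]>120).astype(np.uint8);k,l,st,c=cv2.connectedComponentsWithStats(m);m=(l==l[49,300]).astype(np.uint8)
ct=max(cv2.findContours(m,0,1)[0],key=cv2.contourArea)[:,0]; ct=ct[(ct[:,0]>200)&(ct[:,1]>2)]
h=cv2.convexHull(ct)[:,0]; X=np.array([onz(F["wrist"],*x,50)[:2] for x in h]);
A=np.c_[2*X,np.ones(len(X))];s=np.linalg.lstsq(A,(X**2).sum(1),rcond=None)[0];print("disc",s[:2],np.sqrt(s[2]+s[:2]@s[:2]))
E
python3 m.py
```

```text
58 [144 143 142 142 143 141 142 143 142 142 143 141 124  76  66  67  64  65
  63  65  67  69  61  68  65  65  64  67  69  66  58  54 111 118 164 227
 229 231 231 231]
64 [143 145 144 143 146 147 147 146 147 147 137  80  68  65  66  63  66  64
  67  65  69  68  66  66  66  65  64  69  65  50  90 226 231 231 230 230
 230 231 231 231]
70 [146 145 146 145 145 144 148 147 145  88  64  67  65  66  65  69  68  66
  69  67  65  67  67  66  65  65  67  55  52 120 142 169 170 228 229 230
 230 230 231 231]
76 [147 146 145 146 145 145 149  94  67  66  67  66  66  68  67  67  69  73
  70  64  66  67  66  64  66  66  54  47  36  47  62  96 141 149 133 228
 231 230 230 230]
82 [143 143 141 144 144 105  70  63  66  63  68  64  65  66  66  63  69  67
  64  66  67  67  65  68  61  49  43  39  37  36  67 139 148 136  99 231
 233 233 233 232]
88 [142 143 143 144 145  88  63  60  58  59  58  57  58  59  63  60  61  59
  56  55  61  60  60  57  48  42  36  41  32  53 134 146 134  93 227 233
 234 234 154 144]
94 [141 143 144 144 124  73  61  59  60  62  59  59  71  66  67  59  52  61
  61  58  61  63  60  
[... 334 characters left out ...]
8), ([216.7, 325.9], 89)]
a (array([518.10092486, -79.44497533, 214.76414741]), np.float64(0.6982871867335187))
b (array([561.36971841, 136.80012918, 203.09831232]), np.float64(2.677822146759019))
wrist [[125, 85], [135, 99], [146, 170], [69, 174], [48, 91]]
[[585.7, 239.5], [561.3, 223.9], [427.9, 217.0], [419.8, 371.4], [575.7, 383.4]]
side [[233, 136], [239, 163], [192, 171], [184, 143]]
[[577.3, 377.1], [565.2, 229.6], [428.0, 220.0], [420.5, 368.6]]
centre [497.77278678 298.8162659 ]
scene [[360, 185], [367, 227], [316, 226], [313, 185]]
[[424.0, 371.9], [578.5, 380.0], [583.2, 223.2], [432.3, 218.0]]
centre [504.48811161 298.28045962]
disc [564.95677021   9.90255711] 146.40884852019286
```

```bash
cat > ax.py <<'E'
from h import *
import pickle
F=pickle.load(open("f1.pkl","rb"))
def perp(a,b,rows):
    a=np.array(a,float);b=np.array(b,float);d=(b-a)/np.linalg.norm(b-a);n=np.array([-d[1],d[0]])
    return [a+t*(b-a)+n*o for t,o in rows]
L={"wrist":[(244.0,58),(242.45,64),(240.6,70),(239.1,76),(237.5,82)],
"side":perp((258.3,153.3),(281.7,180),[(.15,1.7),(.325,.83),(.5,.65),(.675,.55),(.85,-.1)]),
"scene":perp((252.3,183.3),(248.3,221.7),[(.15,.6),(.325,1.35),(.5,2.0),(.675,2.1)])}
N=[];c=[]
for n,pts in L.items():
    R=np.array([ray(F[n],*p)[1] for p in pts]); o=ray(F[n],*pts[0])[0]
    m=np.linalg.svd(R)[2][2]; N.append(m);c.append(m@o)
N=np.array(N);c=np.array(c)
def sol(ix):
    u,s,vt=np.linalg.svd(N[ix]); d=vt[2]; d=d*np.sign(d[2]); p=np.linalg.lstsq(N[ix],c[ix],rcond=None)[0]
    th=np.degrees(np.arccos(d[2])); z0=50+28*np.sin(np.radians(th)); o=p+d*(z0-p[2])/d[2]
    print(ix,"dir",d.round(3),"tilt",th.round(1),"yaw",np.degrees(np.arctan2(d[1],d[0])).round(1),"origin",o.round(1),"grip",(o+135*d).round(1),"top",(o+160*d).round(1), "tip",(o+174*d).round(1))
    return d,o
for ix in([0,1,2],[0,1],[1,2],[0,2]): d,o=sol(ix)
d,o=sol([0,1,2])
for n in L: print(n,"top",proj(F[n],o+160*d).round(1),"tip",proj(F[n],o+174*d).round(1),"collar",proj(F[n],o+46*d).round(1))
y=np.cross([0,0,1],d);y/=np.linalg.norm(y);x=np.cross(y,d)
for sx in(-28,28):
  for sy in(-32,32):
    q=o+x*sx+y*sy+8*d; print(sx,sy,q.round(),[(n,proj(F[n],q).round(1).tolist()) for n in L])
# measured foot top corners wrist+scene/side
for nm,w,s in(("outer+y",(232.1,8.3),None),("outer-y",(275,15.8),None),("inner-y",(270,55),None),("inner+y",(230.4,48),None)): print(nm,w)
E
python3 ax.py
```

```text
[0, 1, 2] dir [-0.635  0.126  0.762] tilt 40.3 yaw 168.7 origin [658.4   4.6  68.1] grip [572.7  21.7 171. ] top [556.8  24.8 190.1] tip [547.9  26.6 200.8]
[0, 1] dir [-0.63   0.112  0.768] tilt 39.8 yaw 170.0 origin [656.7   7.7  67.9] grip [571.6  22.8 171.6] top [555.8  25.6 190.8] tip [547.   27.1 201.6]
[1, 2] dir [-0.633  0.137  0.762] tilt 40.4 yaw 167.8 origin [658.1   2.4  68.1] grip [572.6  20.9 171. ] top [556.8  24.4 190.1] tip [547.9  26.3 200.7]
[0, 2] dir [-0.694  0.138  0.707] tilt 45.0 yaw 168.8 origin [6.797e+02 5.000e-01 6.980e+01] grip [586.   19.1 165.2] top [568.6  22.5 182.9] tip [558.9  24.4 192.8]
[0, 1, 2] dir [-0.635  0.126  0.762] tilt 40.3 yaw 168.7 origin [658.4   4.6  68.1] grip [572.7  21.7 171. ] top [556.8  24.8 190.1] tip [547.9  26.6 200.8]
wrist top [235.2  92. ] tip [233.1  99.1] collar [248.7  45.7]
side top [254.6 152.1] tip [250.6 148.1] collar [285.1 182.5]
scene top [252.  184.2] tip [252.8 179.3] collar [245.6 222.1]
-28 -32 [680.  33.  92.] [('wrist', [233.3, 9.0]), ('side', [302.0, 177.6]), ('scene', [252.5, 240.5])]
-28 32 [668. -30.  92.] [('wrist', [276.3, 18.7]), ('side', [306.0, 194.7]), ('scene', [230.4, 235.4])]
28 -32 [639.  41.  56.] [('wrist', [230.6, 47.1]), ('side', [283.6, 189.1]), ('scene', [256.0, 233.1])]
28 32 [626. -22.  56.] [('wrist', [269.1, 55.5]), ('side', [286.4, 206.5]), ('scene', [234.9, 228.3])]
outer+y (232.1, 8.3)
outer-y (275, 15.8)
inner-y (270, 55)
inner+y (230.4, 48)
```

The axis fits well in all three views: tilt about 40°, yaw about 169.5°, and the foot corners agree within 2 px. A tool tilted along the stem would bring the gripper's body within a few mm of standing_a. So I'll grip with the tool vertical, 143 mm up the stem, where the body passes above both standing spikes. Target TCP is (567.3, 22.6, 158) with yaw -10.8°.

Emit:
{"method": "move_arm", "body": {"plan": [{"tx": 0, "ty": 0, "tz": 0, "wx": 0, "wy": 0, "wz": 0.094}, {"tx": 0, "ty": 0, "tz": 0, "wx": 0, "wy": 0, "wz": 0.094}, {"tx": 2.1, "ty": -0.9, "tz": 0.5, "wx": 0, "wy": 0, "wz": 0}, {"tx": 2.1, "ty": -0.9, "tz": 1.5, "wx": 0, "wy": 0, "wz": 0}, {"tx": 2.1, "ty": -0.9, "tz": 2, "wx": 0, "wy": 0, "wz": 0}, {"tx": 2.1, "ty": -0.9, "tz": 2, "wx": 0, "wy": 0, "wz": 0}, {"tx": 2.1, "ty": -0.9, "tz": 2, "wx": 0, "wy": 0, "wz": 0}, {"tx": 0, "ty": 0, "tz": 2, "wx": 0, "wy": 0, "wz": 0}, {"tx": 0, "ty": 0, "tz": 1.5, "wx": 0, "wy": 0, "wz": 0}, {"tx": 0, "ty": 0, "tz": 0.5, "wx": 0, "wy": 0, "wz": 0}, {"tx": 0, "ty": 0, "tz": 0, "wx": 0, "wy": 0, "wz": 0}, {"tx": 0, "ty": 0, "tz": 0, "wx": 0, "wy": 0, "wz": 0}], "gripper": 9.1, "force": 55}}

```text
time_s: 2.95
ee_pos: [567.4, 23.2, 238.2]
ee_rot: [-180.0, -0.0, -10.7]
force: [0.5, 0.6, 0.4]
gripper_width: 91.0
gripper_force: 0.0
```

```bash
python3 - <<'E'
from h import *
import pickle
f=grab_frame("wrist"); pickle.dump(f,open("w2.pkl","wb")); s=env.state(); print(s["ee_pos"],s["ee_rot"])
o=np.array([658,5.3,68]);d=np.array([-.634,.12,.764])
print("stem stations",[(t,proj(f,o+t*d).round(1).tolist()) for t in(60,80,100,120,140,160,174)])
g=f["color"].astype(float).mean(2)
for t in (60,70,80,90,100,110):
    u,v=proj(f,o+t*d).round().astype(int); print(t,u,v,g[v,u-30:u+31].astype(int) if 0<=v<384 else "")
print("tcp axis px",[proj(f,np.array(s["ee_pos"])+[0,0,k]).round(1).tolist() for k in(0,-50)])
E
```

```text
[567.55220909  23.17252071 238.95244177] [-1.79972257e+02 -1.16199566e-01 -1.07302147e+01]
stem stations [(60, [257.4, 134.6]), (80, [257.5, 147.9]), (100, [257.5, 162.4]), (120, [257.5, 178.2]), (140, [257.6, 195.5]), (160, [257.6, 214.4]), (174, [257.7, 228.9])]
60 257 135 [130 129 127 129 131 130 130 130 128 131 130 132 130 130 131 131 133  66
  59  60  64  63  65  61  61  59  60  64  63  64  66  65  63  62  61  83
  83  87  83  84  86  95  78 106 130 130 130 129 130 128 132 128 127 129
 131 130 129 126 127 126 128]
70 257 141 [133 130 133 134 134 135 134 133 134 133 133 134 132 134 135 135 132 133
 132  86  68  62  61  67  63  56  66  62  62  65  63  60  64  62  62  64
  65  84  87  86  81 130 131 130 130 128 129 128 130 127 130 126 126 128
 129 126 130 128 128 128 128]
80 257 148 [128 130 130 129 129 130 133 129 128 132 129 130 129 131 129 130 128 128
 129  82  65  66  63  62  65  62  62  64  63  65  65  67  63  63  63  69
  61  64  64  83  83 104 129 128 127 128 129 126 129 127 130 127 129 127
 129 128 130 129 129 127 130]
90 257 155 [130 130 130 131 130 127 131 131 130 130 130 131 132 130 129 126 123 121
 122  69  67  63  64  65  64  62  61  62  64  65  67  69  62  66  65  63
  65  65  65  66  64  93 111 112 111 123 131 129 129 129 130 131 130 130
 128 131 130 129 131 131 129]
100 257 162 [231 232 231 232 233 232 233 214 137 129 130 128 124 106  98  99 100 101
 100  67  66  63  63  65  63  63  63  65  61  66  59  66  63  64  65  62
  66  65  62  62  63  63  92  94  93  97  96  95 118 130 130 146 186 187
 233 195 188 135 129 130 145]
110 258 170 [232 232 232 233 233 232 233 142 130 129 129 131 130 130  98  72  65  72
  63  63  63  63  59  62  61  63  64  62  67  63  68  66  62  63  63  67
  63  62  64  64  63  51  39  37  30 120 128 132 161 235 236 236 236 236
 236 236 236 236 236 236 235]
tcp axis px [[256.9, 223.9], [256.8, 202.0]]
```

The stem silhouette is centred at column 257.3, against the tool axis at 256.9, so it is aligned within 1 mm. Going down and closing.

Emit:
{"method": "move_arm", "body": {"plan": [{"tx": 0, "ty": 0, "tz": 0.7, "wx": 0, "wy": 0, "wz": 0}, {"tx": 0, "ty": 0, "tz": 1.3, "wx": 0, "wy": 0, "wz": 0}, {"tx": 0, "ty": 0, "tz": 1.5, "wx": 0, "wy": 0, "wz": 0}, {"tx": 0, "ty": 0, "tz": 1.5, "wx": 0, "wy": 0, "wz": 0}, {"tx": 0, "ty": 0, "tz": 1.3, "wx": 0, "wy": 0, "wz": 0}, {"tx": 0, "ty": 0, "tz": 1, "wx": 0, "wy": 0, "wz": 0}, {"tx": 0, "ty": 0, "tz": 0.7, "wx": 0, "wy": 0, "wz": 0}, {"tx": 0, "ty": 0, "tz": 0, "wx": 0, "wy": 0, "wz": 0}, {"tx": 0, "ty": 0, "tz": 0, "wx": 0, "wy": 0, "wz": 0}]}}

```text
time_s: 3.75
ee_pos: [566.9, 23.2, 158.3]
ee_rot: [-180.0, -0.0, -10.7]
force: [-0.0, 0.9, 0.9]
gripper_width: 90.8
gripper_force: 0.0
```

Emit:
{"method": "move_arm", "body": {"plan": [{"tx": 0, "ty": 0, "tz": 0, "wx": 0, "wy": 0, "wz": 0}, {"tx": 0, "ty": 0, "tz": 0, "wx": 0, "wy": 0, "wz": 0}, {"tx": 0, "ty": 0, "tz": 0, "wx": 0, "wy": 0, "wz": 0}, {"tx": 0, "ty": 0, "tz": 0, "wx": 0, "wy": 0, "wz": 0}, {"tx": 0, "ty": 0, "tz": 0, "wx": 0, "wy": 0, "wz": 0}, {"tx": 0, "ty": 0, "tz": 0, "wx": 0, "wy": 0, "wz": 0}, {"tx": 0, "ty": 0, "tz": 0, "wx": 0, "wy": 0, "wz": 0}, {"tx": 0, "ty": 0, "tz": 0, "wx": 0, "wy": 0, "wz": 0}, {"tx": 0, "ty": 0, "tz": 0, "wx": 0, "wy": 0, "wz": 0}, {"tx": 0, "ty": 0, "tz": 0, "wx": 0, "wy": 0, "wz": 0}, {"tx": 0, "ty": 0, "tz": 0, "wx": 0, "wy": 0, "wz": 0}, {"tx": 0, "ty": 0, "tz": 0, "wx": 0, "wy": 0, "wz": 0}], "gripper": 1.4, "force": 55}}

```text
time_s: 4.75
ee_pos: [566.6, 23.2, 157.9]
ee_rot: [180.0, -0.0, -10.7]
force: [-0.5, -0.5, -0.5]
gripper_width: 21.7
gripper_force: 54.9
```

Emit:
{"method": "move_arm", "body": {"plan": [{"tx": 0, "ty": 0, "tz": -0.3, "wx": 0, "wy": 0, "wz": 0}, {"tx": 0, "ty": 0, "tz": -0.5, "wx": 0, "wy": 0, "wz": 0}, {"tx": 0, "ty": 0, "tz": -0.8, "wx": 0, "wy": 0, "wz": 0}, {"tx": 0, "ty": 0, "tz": -1, "wx": 0, "wy": 0, "wz": 0}, {"tx": 0, "ty": 0, "tz": -1, "wx": 0, "wy": 0, "wz": 0}, {"tx": 0, "ty": 0, "tz": -1, "wx": 0, "wy": 0, "wz": 0}, {"tx": 0, "ty": 0, "tz": -0.8, "wx": 0, "wy": 0, "wz": 0}, {"tx": 0, "ty": 0, "tz": -0.4, "wx": 0, "wy": 0, "wz": 0}, {"tx": 0, "ty": 0, "tz": -0.2, "wx": 0, "wy": 0, "wz": 0}, {"tx": 0, "ty": 0, "tz": 0, "wx": 0, "wy": 0, "wz": 0}]}}

```text
time_s: 5.58
ee_pos: [566.7, 23.2, 218.5]
ee_rot: [-180.0, -0.0, -10.7]
force: [0.1, -0.3, -5.1]
gripper_width: 21.7
gripper_force: 54.9
```

```bash
python3 - <<'E'
from h import *
import pickle
F={n:grab_frame(n) for n in("scene","side","wrist")}
pickle.dump(F,open("f3.pkl","wb")); s=env.state(); print(s["ee_pos"],s["force"],s["gripper_width"],s["gripper_force"])
f=F["side"]
def cr(f,x0,y0,x1,y1,w,h): return cv2.resize(f["color"][y0:y1,x0:x1],(w,h),interpolation=cv2.INTER_CUBIC)
im=np.zeros((600,800,3),np.uint8); im[:,:450]=cr(F["side"],200,60,350,260,450,600); im[:340,450:790]=cr(F["scene"],190,130,330,270,340,340)
im[345:600,450:790]=cr(F["wrist"],0,0,512,384,340,255)
cv2.imwrite("pics/m4.png",im[:,:,::-1])
E
```

```text
[566.19386937  23.18705989 217.37893181] [ 0.67271762 -0.62586856 -5.76665238] 21.444231209883373 54.94613170623779
```

View pics/m4.png

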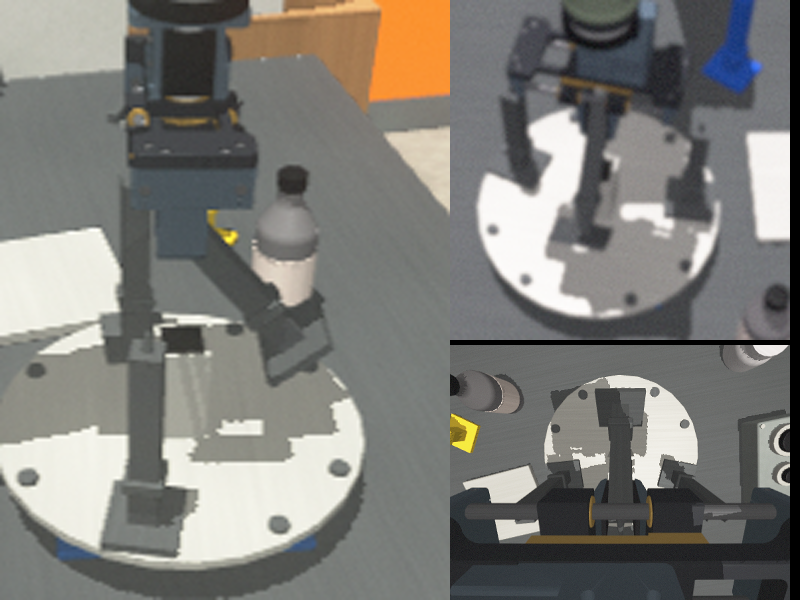

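Gripped and clear: 5.8 N of weight, still leaning about 40° (side view, stem from (210,240) to foot (300,340)), and both standing ones are upright. I'll lift higher and yaw to line up with the plate.

Emit:
{"method": "move_arm", "body": {"plan": [{"tx": 0, "ty": 0, "tz": -0.8, "wx": 0, "wy": 0, "wz": -0.021}, {"tx": 0, "ty": 0, "tz": -1.6, "wx": 0, "wy": 0, "wz": -0.021}, {"tx": 0, "ty": 0, "tz": -1.8, "wx": 0, "wy": 0, "wz": -0.021}, {"tx": 0, "ty": 0, "tz": -1.8, "wx": 0, "wy": 0, "wz": -0.021}, {"tx": 0, "ty": 0, "tz": -1.8, "wx": 0, "wy": 0, "wz": -0.021}, {"tx": 0, "ty": 0, "tz": -1.8, "wx": 0, "wy": 0, "wz": -0.021}, {"tx": 0, "ty": 0, "tz": -1.8, "wx": 0, "wy": 0, "wz": -0.021}, {"tx": 0, "ty": 0, "tz": -1.8, "wx": 0, "wy": 0, "wz": -0.021}, {"tx": 0, "ty": 0, "tz": -1.8, "wx": 0, "wy": 0, "wz": -0.021}, {"tx": 0, "ty": 0, "tz": -1.6, "wx": 0, "wy": 0, "wz": -0.021}, {"tx": 0, "ty": 0, "tz": -1, "wx": 0, "wy": 0, "wz": -0.021}, {"tx": 0, "ty": 0, "tz": -0.4, "wx": 0, "wy": 0, "wz": -0.021}]}}

```text
time_s: 6.73
ee_pos: [567.0, 23.2, 399.9]
ee_rot: [180.0, -0.2, 3.8]
force: [-0.3, 0.6, -5.2]
gripper_width: 21.8
gripper_force: 54.9
```

Emit:
{"method": "move_arm", "body": {"plan": [{"tx": 0, "ty": 0, "tz": 0, "wx": 0, "wy": -0.03, "wz": 0}, {"tx": 0, "ty": 0, "tz": 0, "wx": 0, "wy": -0.06, "wz": 0}, {"tx": 0, "ty": 0, "tz": 0, "wx": 0, "wy": -0.08, "wz": 0}, {"tx": 0, "ty": 0, "tz": 0, "wx": 0, "wy": -0.09, "wz": 0}, {"tx": 0, "ty": 0, "tz": 0, "wx": 0, "wy": -0.09, "wz": 0}, {"tx": 0, "ty": 0, "tz": 0, "wx": 0, "wy": -0.09, "wz": 0}, {"tx": 0, "ty": 0, "tz": 0, "wx": 0, "wy": -0.09, "wz": 0}, {"tx": 0, "ty": 0, "tz": 0, "wx": 0, "wy": -0.08, "wz": 0}, {"tx": 0, "ty": 0, "tz": 0, "wx": 0, "wy": -0.06, "wz": 0}, {"tx": 0, "ty": 0, "tz": 0, "wx": 0, "wy": -0.03, "wz": 0}, {"tx": 0, "ty": 0, "tz": 0, "wx": 0, "wy": 0, "wz": 0}, {"tx": 0, "ty": 0, "tz": 0, "wx": 0, "wy": 0, "wz": 0}]}}

```text
time_s: 7.73
ee_pos: [567.7, 23.2, 396.3]
ee_rot: [-180.0, 40.0, 3.8]
force: [-0.3, 1.0, -5.0]
gripper_width: 21.4
gripper_force: 54.9
```

```bash
cat > wd.py <<'E'
# world displacement -> tool axes (cm)
import sys; from h import *
from scipy.spatial.transform import Rotation as Ro
def tool(v):
    s=env.state(); return Ro.from_euler("xyz",s["ee_rot"],degrees=True).as_matrix().T@np.array(v)/10
E
python3 - <<'E'
from wd import *
s=env.state(); print(s["time_s"],s["ee_pos"],s["ee_rot"],s["qpos"].round(),s["force"],s["gripper_width"])
R=Ro.from_euler("xyz",s["ee_rot"],degrees=True).as_matrix(); g=s["ee_pos"]-19*R[:,2]; print("grasp",g)
print("up50",tool([0,0,50]))
import pickle
# targets: origin of candle over plate
F={n:grab_frame(n) for n in("scene","side")}; pickle.dump(F,open("f4.pkl","wb"))
G=F["side"]["color"].astype(float).mean(2)
for k in(0,30,60,80,100,120,140):
    p=proj(F["side"],g-[0,0,k]); u,v=p.round().astype(int); print(k,p.round(1),G[v,u-14:u+15].astype(int))
G=F["scene"]["color"].astype(float).mean(2)
for k in(0,30,60,80,100,120,140):
    p=proj(F["scene"],g-[0,0,k]); u,v=p.round().astype(int); print(k,p.round(1),G[v,u-14:u+15].astype(int))
E
```

```text
7.7333 [567.74550067  23.22511981 396.34303758] [-179.97326821   40.03412044    3.76057915] [  2.  39.  41.  -2. 140.  87.] [-0.31833485  0.9583449  -5.00174618] 21.4449193497899
grasp [579.94139553  24.01785883 410.89060484]
up50 [-3.21621843e+00 -1.78612640e-03 -3.82830717e+00]
0 [269.8  51.8] [58 57 59 58 58 58 63 75 83 86 87 82 85 84 85 82 84 84 86 82 82 82 84 83
 82 82 83 84 83]
30 [269.   67.5] [190 187 184 181 179 174 180 138  79  70  69  72  75  81  76  75  71  74
  73  79  75  75 103 124 127 125 119 116 111]
60 [268.3  82.4] [122 121 119 115 117 121 122 114  84  67  66  70  72  78  77  76  75  77
  76  77  77  76  96 114 119 118 118 119 118]
80 [267.8  92. ] [116 118 116 116 118 118 117  96  71  67  67  70  74  76  75  76  77  75
  75  76  76  83 108 119 118 119 117 117 114]
100 [267.4 101.2] [234 233 233 232 231 232 188 102  65  67  74  76  78  78  82  81  80  79
  80  76  76  77  74  77  89 108 117 120 119]
120 [266.9 110.1] [120 122 120 110 103 100  95  86  73  67  66  68  73  74  74  74  75  77
  75  75  76  75  77  91 109 116 118 118 115]
140 [266.5 118.8] [101  78  71 
[... 330 characters left out ...]

 138 140 139 139 136 139 140 137 138 139 141]
60 [251.3 155. ] [101 103 103 101 105 105 104 101 103 102 105 101 102 104 106 103 107 105
 108 104 110 110 104 109 103 109 106 106 109]
80 [251.3 160.1] [94 91 90 92 92 88 89 90 90 93 93 93 92 93 88 91 89 93 94 88 89 89 91 92
 93 91 91 90 88]
100 [251.3 164.9] [ 97 102  99  98  95  96  97  92  85  78  73  71  73  73  79  68  77  73
  76  72  77  80  74  78  80  77  74  84  83]
120 [251.3 169.6] [118 114 117 121 122 122 124 116 104  80  61  62  63  62  62  68  62  61
  59  65  65  65  68  66  67  70  80  95 109]
140 [251.3 174.2] [133 143 143 130 124 126 128 118 108  80  69  61  58  57  58  63  62  65
  60  65  66  68  69  66  72  71  78  99 118]
```

The held candlestick hangs vertical: its side-view offset is a constant +0.5 px from top to bottom. The plate centre is about (501, 299). Swinging over it, high above the standing ones.

Emit:
{"method": "move_arm", "body": {"plan": [{"tx": -0.2, "ty": -1.17, "tz": 0.17, "wx": 0, "wy": 0, "wz": 0}, {"tx": -0.32, "ty": -1.86, "tz": 0.26, "wx": 0, "wy": 0, "wz": 0}, {"tx": -0.43, "ty": -2.56, "tz": 0.36, "wx": 0, "wy": 0, "wz": 0}, {"tx": -0.47, "ty": -2.8, "tz": 0.4, "wx": 0, "wy": 0, "wz": 0}, {"tx": -0.47, "ty": -2.8, "tz": 0.4, "wx": 0, "wy": 0, "wz": 0}, {"tx": -0.47, "ty": -2.8, "tz": 0.4, "wx": 0, "wy": 0, "wz": 0}, {"tx": -0.47, "ty": -2.8, "tz": 0.4, "wx": 0, "wy": 0, "wz": 0}, {"tx": -0.47, "ty": -2.8, "tz": 0.4, "wx": 0, "wy": 0, "wz": 0}, {"tx": -0.47, "ty": -2.8, "tz": 0.4, "wx": 0, "wy": 0, "wz": 0}, {"tx": -0.43, "ty": -2.56, "tz": 0.36, "wx": 0, "wy": 0, "wz": 0}, {"tx": -0.32, "ty": -1.86, "tz": 0.26, "wx": 0, "wy": 0, "wz": 0}, {"tx": -0.2, "ty": -1.17, "tz": 0.17, "wx": 0, "wy": 0, "wz": 0}]}}

```text
time_s: 8.83
ee_pos: [485.1, 300.7, 399.0]
ee_rot: [-179.9, 40.0, 3.9]
force: [0.5, 0.4, -4.7]
gripper_width: 21.8
gripper_force: 54.9
```

Emit:
{"method": "move_arm", "body": {"plan": [{"tx": 0.32, "ty": 0, "tz": 0.38, "wx": 0, "wy": 0, "wz": 0}, {"tx": 0.64, "ty": 0, "tz": 0.77, "wx": 0, "wy": 0, "wz": 0}, {"tx": 0.96, "ty": 0, "tz": 1.15, "wx": 0, "wy": 0, "wz": 0}, {"tx": 1.13, "ty": 0, "tz": 1.34, "wx": 0, "wy": 0, "wz": 0}, {"tx": 1.13, "ty": 0, "tz": 1.34, "wx": 0, "wy": 0, "wz": 0}, {"tx": 1.13, "ty": 0, "tz": 1.34, "wx": 0, "wy": 0, "wz": 0}, {"tx": 1.13, "ty": 0, "tz": 1.34, "wx": 0, "wy": 0, "wz": 0}, {"tx": 1.13, "ty": 0, "tz": 1.34, "wx": 0, "wy": 0, "wz": 0}, {"tx": 0.96, "ty": 0, "tz": 1.15, "wx": 0, "wy": 0, "wz": 0}, {"tx": 0.64, "ty": 0, "tz": 0.77, "wx": 0, "wy": 0, "wz": 0}, {"tx": 0.32, "ty": 0, "tz": 0.38, "wx": 0, "wy": 0, "wz": 0}, {"tx": 0, "ty": 0, "tz": 0, "wx": 0, "wy": 0, "wz": 0}]}}

```text
time_s: 9.83
ee_pos: [486.5, 297.7, 249.7]
ee_rot: [179.9, 40.2, 3.6]
force: [0.3, 0.4, -5.7]
gripper_width: 22.0
gripper_force: 54.9
```

```bash
python3 - <<'E'
from wd import *
import pickle
s=env.state(); print(s["time_s"],s["ee_pos"],s["ee_rot"],s["qpos"].round(),s["force"],s["gripper_width"])
R=Ro.from_euler("xyz",s["ee_rot"],degrees=True).as_matrix(); g=s["ee_pos"]-19*R[:,2]; print("grasp",g)
F={n:grab_frame(n) for n in("scene","side")}; pickle.dump(F,open("f5.pkl","wb"))
for n in F:
  G=F[n]["color"].astype(float).mean(2)
  for k in(0,30,50,70,85,110,125,143):
    p=proj(F[n],g-[0,0,k]); u,v=p.round().astype(int); print(n,k,p.round(1),G[v,u-14:u+15].astype(int))
def cr(f,x0,y0,x1,y1,w,h): return cv2.resize(f["color"][y0:y1,x0:x1],(w,h),interpolation=cv2.INTER_CUBIC)
im=np.zeros((600,800,3),np.uint8); im[:,:400]=cr(F["side"],160,40,280,220,400,600); im[:,400:]=cr(F["scene"],280,100,400,280,400,600)
cv2.imwrite("pics/m5.png",im[:,:,::-1])
E
```

```text
9.8333 [486.53516631 297.72033178 249.70626761] [179.92273025  40.17830983   3.62595287] [ 23.  38.  63.  14. 117. 112.] [ 0.25433389  0.41443238 -5.73461556] 22.043594345996148
grasp [498.76719742 298.52114371 264.22302052]
scene 0 [355.5 155.3] [ 83 106 116 115 115  90  52  32  40  49  48  40  50  54  60  69  74  71
  69  73  69  74  68  71  90 133 179 202 194]
scene 30 [353.2 162. ] [ 52  44  64  91 111 117 115 111  89  56  37  41  49  44  47  43  39  39
  38  29  49  64  70  62  45  36  38  47  64]
scene 50 [351.7 166.4] [44 48 46 53 53 56 55 58 56 54 45 35 49 47 44 46 43 49 48 47 36 32 39 51
 62 51 38 26 27]
scene 70 [350.3 170.6] [ 51  44  43  46  50  70  85  95  94  84  65  61  69  69  54  52  44  50
  48  49  51  67  86  96 106  98  88  72  52]
scene 85 [349.2 173.6] [ 67  65  64  64  65  72  65  66  67  68  66  55  57  56  67  58  65  62
  64  78  93 105 114 114 115 119 116 114 113]
scene 110 [347.5 178.6] [ 63  63  68  68  70  84  99 112 100  78  64  67  67  66  64  61  65  67
  66  73  88 110 117 118 117 118 119 119 120]
scene 125 [346.5 181.5] [ 67  64  67  66  70  70  74
[... 663 characters left out ...]
 [209.5  97.4] [ 80  78 100 114 114 115 115 116 116 115 103  74  70  75  77  74  75  76
  74  75  97 113 113 114 114 113 113 116 115]
side 85 [209.8 102.4] [116 116 116 113 113 113 113 115 115 105  84  75  74  76  75  74  74  73
  72  91 108 113 115 110 109 114 113 113 113]
side 110 [210.2 110.6] [115 115 116 117 115 116 115 114 116 114  98  75  69  67  65  69  73  75
  72  83 102 111 111 113 115 115 112 115 113]
side 125 [210.5 115.5] [116 117 116 113 110 115 116 115 116 117 106  80  68  73  74  73  73  74
  71  73  74  71  73  83 105 118 117 115 113]
side 143 [210.8 121.1] [116 114 119 118  97 100 116 114 119 119 116 108  88  74  72  71  71  73
  71  73  72  69  73  72  73  75 104 117 116]
```

The foot hangs above the plate, vertical and centred within a millimetre or two. Lowering to about 12 mm above the plate.

Emit:
{"method": "move_arm", "body": {"plan": [{"tx": 0.32, "ty": 0, "tz": 0.38, "wx": 0, "wy": 0, "wz": 0}, {"tx": 0.64, "ty": 0, "tz": 0.77, "wx": 0, "wy": 0, "wz": 0}, {"tx": 0.8, "ty": 0, "tz": 0.95, "wx": 0, "wy": 0, "wz": 0}, {"tx": 0.8, "ty": 0, "tz": 0.95, "wx": 0, "wy": 0, "wz": 0}, {"tx": 0.8, "ty": 0, "tz": 0.95, "wx": 0, "wy": 0, "wz": 0}, {"tx": 0.8, "ty": 0, "tz": 0.95, "wx": 0, "wy": 0, "wz": 0}, {"tx": 0.8, "ty": 0, "tz": 0.95, "wx": 0, "wy": 0, "wz": 0}, {"tx": 0.64, "ty": 0, "tz": 0.77, "wx": 0, "wy": 0, "wz": 0}, {"tx": 0.32, "ty": 0, "tz": 0.38, "wx": 0, "wy": 0, "wz": 0}, {"tx": 0.16, "ty": 0, "tz": 0.19, "wx": 0, "wy": 0, "wz": 0}, {"tx": 0, "ty": 0, "tz": 0, "wx": 0, "wy": 0, "wz": 0}, {"tx": 0, "ty": 0, "tz": 0, "wx": 0, "wy": 0, "wz": 0}]}}

```text
time_s: 10.93
ee_pos: [486.8, 298.5, 156.2]
ee_rot: [-180.0, 40.1, 3.7]
force: [0.4, -0.3, -5.1]
gripper_width: 21.6
gripper_force: 54.9
```

```bash
python3 - <<'E'
from wd import *
import pickle
s=env.state(); print(s["time_s"],s["ee_pos"],s["ee_rot"],s["force"],s["torque"],s["gripper_width"])
R=Ro.from_euler("xyz",s["ee_rot"],degrees=True).as_matrix(); g=s["ee_pos"]-19*R[:,2]; print("grasp",g)
F={n:grab_frame(n) for n in("scene","side")}; pickle.dump(F,open("f6.pkl","wb"))
def cr(f,x0,y0,x1,y1,w,h): return cv2.resize(f["color"][y0:y1,x0:x1],(w,h),interpolation=cv2.INTER_CUBIC)
im=np.zeros((600,800,3),np.uint8); im[:,:400]=cr(F["side"],160,60,260,210,400,600); im[:,400:]=cr(F["scene"],290,110,390,260,400,600)
cv2.imwrite("pics/m6.png",im[:,:,::-1])
for n in F: print(n,[proj(F[n],[501,299,14]).round(1),proj(F[n],g-[0,0,143]).round(1)])
E
```

```text
10.9333 [486.75744601 298.47978531 156.23190528] [-179.97087938   40.06439228    3.73179165] [ 0.43033096 -0.30814562 -5.12037695] [ 0.1058084  -0.93035896 -0.05945093] 21.587669915963385
grasp [498.96145706 299.26610621 170.773013  ]
scene [array([339.1, 204.2]), array([340. , 201.4])]
side [array([213.2, 152.4]), array([212.3, 148.6])]
```

View pics/m6.png

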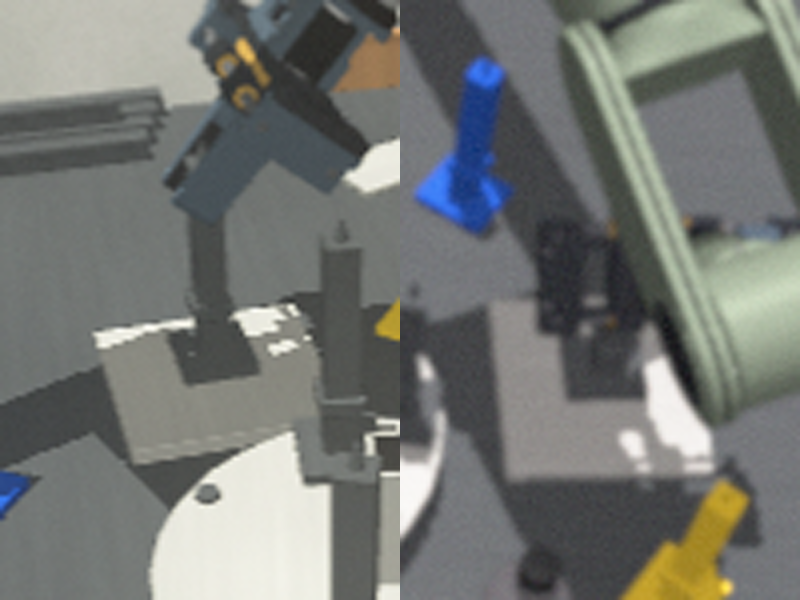

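The pictures show the foot just above the plate, at about (213,355) in the side crop and near the middle in the scene crop, with the candlestick upright. Lowering slowly.

Emit:
{"method": "move_arm", "body": {"plan": [{"tx": 0.13, "ty": 0, "tz": 0.15, "wx": 0, "wy": 0, "wz": 0}, {"tx": 0.16, "ty": 0, "tz": 0.19, "wx": 0, "wy": 0, "wz": 0}, {"tx": 0.16, "ty": 0, "tz": 0.19, "wx": 0, "wy": 0, "wz": 0}, {"tx": 0.13, "ty": 0, "tz": 0.15, "wx": 0, "wy": 0, "wz": 0}, {"tx": 0.06, "ty": 0, "tz": 0.08, "wx": 0, "wy": 0, "wz": 0}, {"tx": 0, "ty": 0, "tz": 0, "wx": 0, "wy": 0, "wz": 0}, {"tx": 0, "ty": 0, "tz": 0, "wx": 0, "wy": 0, "wz": 0}]}}

```text
time_s: 11.62
ee_pos: [486.5, 298.3, 145.8]
ee_rot: [180.0, 40.1, 3.7]
force: [0.2, 0.0, -5.7]
gripper_width: 21.8
gripper_force: 54.9
```

Emit:
{"method": "move_arm", "body": {"plan": [{"tx": 0.064, "ty": 0, "tz": 0.077, "wx": 0, "wy": 0, "wz": 0}, {"tx": 0.064, "ty": 0, "tz": 0.077, "wx": 0, "wy": 0, "wz": 0}, {"tx": 0, "ty": 0, "tz": 0, "wx": 0, "wy": 0, "wz": 0}, {"tx": 0, "ty": 0, "tz": 0, "wx": 0, "wy": 0, "wz": 0}]}}

```text
time_s: 11.95
ee_pos: [486.5, 298.4, 143.9]
ee_rot: [180.0, 40.1, 3.7]
force: [0.3, -0.3, -5.6]
gripper_width: 21.9
gripper_force: 54.9
```

Emit:
{"method": "move_arm", "body": {"plan": [{"tx": 0.064, "ty": 0, "tz": 0.077, "wx": 0, "wy": 0, "wz": 0}, {"tx": 0, "ty": 0, "tz": 0, "wx": 0, "wy": 0, "wz": 0}, {"tx": 0, "ty": 0, "tz": 0, "wx": 0, "wy": 0, "wz": 0}]}}

```text
time_s: 12.2
ee_pos: [486.5, 298.4, 143.5]
ee_rot: [-180.0, 40.1, 3.7]
force: [0.5, 0.2, -1.8]
gripper_width: 21.6
gripper_force: 55.0
```

Emit:
{"method": "move_arm", "body": {"plan": [{"tx": 0.064, "ty": 0, "tz": 0.077, "wx": 0, "wy": 0, "wz": 0}, {"tx": 0, "ty": 0, "tz": 0, "wx": 0, "wy": 0, "wz": 0}, {"tx": 0, "ty": 0, "tz": 0, "wx": 0, "wy": 0, "wz": 0}]}}

```text
time_s: 12.45
ee_pos: [486.5, 298.5, 143.5]
ee_rot: [-179.9, 40.1, 3.8]
force: [1.2, 0.7, 6.1]
gripper_width: 21.8
gripper_force: 55.0
```

Contact: the force went from -5.6 to +6 N. Easing the preload and the grip, then opening.

Emit:
{"method": "move_arm", "body": {"plan": [{"tx": -0.05, "ty": 0, "tz": -0.06, "wx": 0, "wy": 0, "wz": 0}, {"tx": 0, "ty": 0, "tz": 0, "wx": 0, "wy": 0, "wz": 0}, {"tx": 0, "ty": 0, "tz": 0, "wx": 0, "wy": 0, "wz": 0}, {"tx": 0, "ty": 0, "tz": 0, "wx": 0, "wy": 0, "wz": 0}], "force": 4}}

```text
time_s: 12.78
ee_pos: [486.5, 298.6, 143.4]
ee_rot: [-179.9, 40.1, 3.8]
force: [1.5, 0.7, 5.1]
gripper_width: 22.2
gripper_force: 4.0
```

Emit:
{"method": "move_arm", "body": {"plan": [{"tx": 0, "ty": 0, "tz": 0, "wx": 0, "wy": 0, "wz": 0}, {"tx": 0, "ty": 0, "tz": 0, "wx": 0, "wy": 0, "wz": 0}, {"tx": 0, "ty": 0, "tz": 0, "wx": 0, "wy": 0, "wz": 0}, {"tx": 0, "ty": 0, "tz": 0, "wx": 0, "wy": 0, "wz": 0}, {"tx": 0, "ty": 0, "tz": 0, "wx": 0, "wy": 0, "wz": 0}, {"tx": 0, "ty": 0, "tz": 0, "wx": 0, "wy": 0, "wz": 0}, {"tx": 0, "ty": 0, "tz": 0, "wx": 0, "wy": 0, "wz": 0}, {"tx": 0, "ty": 0, "tz": 0, "wx": 0, "wy": 0, "wz": 0}], "gripper": 9.1}}

```text
time_s: 13.45
ee_pos: [486.5, 298.4, 142.6]
ee_rot: [180.0, 40.1, 3.7]
force: [-0.4, -0.7, -0.3]
gripper_width: 72.4
gripper_force: 0.0
```

```bash
python3 - <<'E'
from wd import *
s=env.state(); print(s["time_s"],s["ee_pos"],s["force"],s["gripper_width"])
f=grab_frame("side"); G=f["color"].astype(float).mean(2)
for z in(128,110,90,75,30):
    p=proj(f,[499.5,299,z]); u,v=p.round().astype(int); print(z,p.round(1),u,G[v,u-14:u+15].astype(int))
E
```

```text
13.45 [486.50149188 298.37267915 142.61881701] [-0.38772415 -0.74366132 -0.27469896] 72.4480470255303
128 [210.9 118.9] 211 [118 118 118 116 117 114 115 100  78  75  78  83  80  81  79  80  81  80
  80  79  78  81  84  92 109 120 118 117 117]
110 [211.2 124.5] 211 [117 117 117 119 119 116 115 116 118 118  97  75  77  78  78  72  71  72
  75 101 117 116 119 117 115 117 118 119 116]
90 [211.5 130.5] 212 [117 117 120 119 118 119 118 117 117 106  86  77  77  75  73  74  74  75
  86 109 117 118 116 116 118 117 116 115 116]
75 [211.8 135. ] 212 [118 120 120 120 118 119 118 118 118 110  90  77  79  76  75  75  73  74
  86 109 116 118 116 117 116 119 118 117 117]
30 [212.5 148. ] 212 [134 134 134 123  93  71  75  74  75  72  71  72  71  77  75  76  75  75
  76  74  74  75  72  92 119 133 133 132 131]
```

Released and standing vertical: the side-view offset is constant and the residual force is nil. Backing off along the tool axis, then up and back to vertical.

Emit:
{"method": "move_arm", "body": {"plan": [{"tx": 0, "ty": 0, "tz": -0.3, "wx": 0, "wy": 0, "wz": 0}, {"tx": 0, "ty": 0, "tz": -0.8, "wx": 0, "wy": 0, "wz": 0}, {"tx": 0, "ty": 0, "tz": -1.5, "wx": 0, "wy": 0, "wz": 0}, {"tx": 0, "ty": 0, "tz": -2, "wx": 0, "wy": 0, "wz": 0}, {"tx": 0, "ty": 0, "tz": -2, "wx": 0, "wy": 0, "wz": 0}, {"tx": -0.5, "ty": 0, "tz": -2, "wx": 0, "wy": 0, "wz": 0}, {"tx": -1.3, "ty": 0, "tz": -1.6, "wx": 0, "wy": 0, "wz": 0}, {"tx": -1.3, "ty": 0, "tz": -1.6, "wx": 0, "wy": 0, "wz": 0}, {"tx": -1.3, "ty": 0, "tz": -1.6, "wx": 0, "wy": 0, "wz": 0}, {"tx": -1.3, "ty": 0, "tz": -1.6, "wx": 0, "wy": 0, "wz": 0}, {"tx": -1.3, "ty": 0, "tz": -1.6, "wx": 0, "wy": 0, "wz": 0}, {"tx": -0.5, "ty": 0, "tz": -0.8, "wx": 0, "wy": 0, "wz": 0}]}}

```text
time_s: 14.5
ee_pos: [541.4, 301.8, 327.6]
ee_rot: [-179.9, 39.8, 3.8]
force: [-0.0, 0.2, -0.3]
gripper_width: 90.8
gripper_force: 0.0
```

Emit:
{"method": "move_arm", "body": {"plan": [{"tx": 0, "ty": 0, "tz": 0, "wx": 0, "wy": 0.05, "wz": 0}, {"tx": 0, "ty": 0, "tz": 0, "wx": 0, "wy": 0.1, "wz": 0}, {"tx": 0, "ty": 0, "tz": 0, "wx": 0, "wy": 0.1, "wz": 0}, {"tx": 0, "ty": 0, "tz": 0, "wx": 0, "wy": 0.1, "wz": 0}, {"tx": 0, "ty": 0, "tz": 0, "wx": 0, "wy": 0.1, "wz": 0}, {"tx": 0, "ty": 0, "tz": 0, "wx": 0, "wy": 0.1, "wz": 0}, {"tx": 0, "ty": 0, "tz": 0, "wx": 0, "wy": 0.1, "wz": 0}, {"tx": 0, "ty": 0, "tz": 0, "wx": 0, "wy": 0.05, "wz": 0}, {"tx": 0, "ty": 0, "tz": 0, "wx": 0, "wy": 0, "wz": 0}], "gripper": 0, "force": 20}}

```text
time_s: 15.25
ee_pos: [539.0, 301.9, 327.0]
ee_rot: [-179.9, -0.2, 3.8]
force: [0.8, 0.3, -0.7]
gripper_width: 33.6
gripper_force: 0.0
```

```bash
python3 - <<'E'
from wd import *
import pickle
s=env.state(); print(s["time_s"],s["ee_pos"],s["ee_rot"],s["qpos"].round(),s["gripper_width"])
F={n:grab_frame(n) for n in("scene","side")}; pickle.dump(F,open("f7.pkl","wb"))
R=Ro.from_euler("xyz",s["ee_rot"],degrees=True).as_matrix()
print("to small key, tool cm",tool([413.9-s["ee_pos"][0],-294-s["ee_pos"][1],0]))
# spike tip & foot check on scene/side columns
for n in F:
  G=F[n]["color"].astype(float).mean(2)
  for z in(165,140,110,90,30,18):
    p=proj(F[n],[500,299,z]); u,v=p.round().astype(int); print(n,z,p.round(1),u,G[v,u-14:u+15].astype(int))
E
```

```text
15.25 [539.02672303 301.89595837 326.99968336] [-179.91281347   -0.19862096    3.78777336] [ 28.  20.  72.  -0.  88. 114.] 33.63371341704058
to small key, tool cm [-1.63558970e+01  5.86512591e+01 -3.66327987e-02]
scene 165 [348.5 176.8] 348 [118 119 119 119 119 120 119 116 115  94  76  60  59  70  69  66  69  68
  75  91 107 115 118 118 118 119 115 119 116]
scene 140 [346.8 181.7] 347 [112 120 119 122 119 123 119 117 108  88  61  50  58  59  65  65  61  63
  70  88 110 121 118 122 118 121 122 121 118]
scene 110 [344.8 187.3] 345 [147 145 146 145 147 158 189 224 232 197 126  68  55  60  61  62  60  65
  84 148 214 242 244 244 244 244 244 244 244]
scene 90 [343.6 191. ] 344 [149 149 151 149 149 146 148 138 129  99  68  52  59  62  62  62  65  73
 118 187 234 243 243 244 244 243 243 244 241]
scene 30 [340.  201.3] 340 [148 147 138 112  83  70  69  71  72  69  62  60  59  67  67  64  63  65
  62  63  66  69  91 152 221 240 244 242 242]
scene 18 [339.3 203.3] 339 [145 145 148 138 113  89  70  67  74  74  72  68  58  61  62  62  64  62
  61  63  70  70  71  78 124 197 232 239 242]
side 165
[... 164 characters left out ...]
 [115 118 116 116 115 114 117 116 116 103  78  73  73  74  76  71  75  76
  82 102 114 112 114 115 118 115 114 116 114]
side 110 [211.4 124.5] 211 [116 118 116 116 118 117 113 115 117 118  93  68  74  74  74  76  75  73
  74  98 115 117 118 117 116 116 117 118 117]
side 90 [211.7 130.5] 212 [116 117 118 116 117 118 116 117 116 102  78  73  74  74  73  75  76  76
  88 107 115 116 117 118 119 118 115 114 116]
side 30 [212.7 147.9] 213 [229 229 213 148 108 115  97  74  72  71  69  71  75  73  74  74  76  75
  74  75  75  74  92 118 131 132 130 130 131]
side 18 [212.8 151.3] 213 [229 230 230 206 130  71  73  72  74  74  70  74  77  76  78  76  76  76
  74  75  73  74  75  73 112 130 133 131 131]
```

The candlestick stands at (500, 299), vertical in both views. Fingers closed, going to the console above the small key.

Emit:
{"method": "move_arm", "body": {"plan": [{"tx": -0.42, "ty": 1.5, "tz": 0, "wx": 0, "wy": 0, "wz": 0}, {"tx": -0.84, "ty": 3, "tz": 0, "wx": 0, "wy": 0, "wz": 0}, {"tx": -1.1, "ty": 3.9, "tz": 0, "wx": 0, "wy": 0, "wz": 0}, {"tx": -1.1, "ty": 3.9, "tz": 0, "wx": 0, "wy": 0, "wz": 0}, {"tx": -1.1, "ty": 3.9, "tz": 0, "wx": 0, "wy": 0, "wz": 0}, {"tx": -1.1, "ty": 3.9, "tz": 0, "wx": 0, "wy": 0, "wz": 0}, {"tx": -1.1, "ty": 3.9, "tz": 0, "wx": 0, "wy": 0, "wz": 0}, {"tx": -1.1, "ty": 3.9, "tz": 0, "wx": 0, "wy": 0, "wz": 0}, {"tx": -1.1, "ty": 3.9, "tz": 0, "wx": 0, "wy": 0, "wz": 0}, {"tx": -1.1, "ty": 3.9, "tz": 0, "wx": 0, "wy": 0, "wz": 0}, {"tx": -1.1, "ty": 3.9, "tz": 0, "wx": 0, "wy": 0, "wz": 0}, {"tx": -1.1, "ty": 3.9, "tz": 0, "wx": 0, "wy": 0, "wz": 0}], "gripper": 0}}

```text
time_s: 16.35
ee_pos: [447.1, -142.7, 323.9]
ee_rot: [-179.9, 0.1, 3.7]
force: [0.4, -0.2, -0.2]
gripper_width: 0.4
gripper_force: 0.0
```

Emit:
{"method": "move_arm", "body": {"plan": [{"tx": -1.1, "ty": 3.9, "tz": 0, "wx": 0, "wy": 0, "wz": 0}, {"tx": -1.1, "ty": 3.9, "tz": 0, "wx": 0, "wy": 0, "wz": 0}, {"tx": -1.1, "ty": 3.9, "tz": 0, "wx": 0, "wy": 0, "wz": 0}, {"tx": -0.8, "ty": 2.5, "tz": 0, "wx": 0, "wy": 0, "wz": 0}, {"tx": -0.3, "ty": 1, "tz": 0, "wx": 0, "wy": 0, "wz": 0}, {"tx": 0, "ty": 0, "tz": 0, "wx": 0, "wy": 0, "wz": 0}, {"tx": 0, "ty": 0, "tz": 0, "wx": 0, "wy": 0, "wz": 0}]}}

```text
time_s: 16.93
ee_pos: [413.3, -294.7, 323.5]
ee_rot: [-179.9, 0.0, 3.6]
force: [1.2, 0.2, 0.5]
gripper_width: 0.2
gripper_force: 0.0
```

```bash
python3 - <<'E'
from wd import *
s=env.state(); print(s["time_s"],s["ee_pos"],s["ee_rot"],s["qpos"].round(),s["gripper_width"])
f=grab_frame("wrist"); g=f["color"].astype(float).mean(2); g2=cv2.inRange(g,0,75)
for k,p in(("S",(413.9,-294)),("M",(482.2,-292.8)),("L",(550.2,-292.1))):
    u,v=proj(f,[*p,72]).round().astype(int); print(k,u,v)
    if not(5<u<507 and 5<v<379): continue
    m=g2; n,l,st,c=cv2.connectedComponentsWithStats(m); i=l[v,u]
    if i: print(st[i],c[i].round(1),"z72",onz(f,*c[i],72).round(1),"z65",onz(f,*c[i],65).round(1))
# all three, single view side & scene at z=72
E
```

```text
16.9333 [ 413.30028223 -294.7113098   323.52428455] [-1.79871016e+02  3.75238566e-02  3.63887851e+00] [-37.   9.  86.   0.  85.  50.] 0.20004979315034863
S 257 164
M 259 120
L 261 72
[247  58  29  31 690] [260.5  73. ] z72 [ 549.2 -291.    72. ] z65 [ 550.3 -291.    65. ]
```

The large key sits at (549, -291) in the wrist view, which fits the triangulated row. The tool is over the small key, so going down.

Emit:
{"method": "move_arm", "body": {"plan": [{"tx": 0, "ty": 0, "tz": 1, "wx": 0, "wy": 0, "wz": 0}, {"tx": 0, "ty": 0, "tz": 2, "wx": 0, "wy": 0, "wz": 0}, {"tx": 0, "ty": 0, "tz": 2.5, "wx": 0, "wy": 0, "wz": 0}, {"tx": 0, "ty": 0, "tz": 3, "wx": 0, "wy": 0, "wz": 0}, {"tx": 0, "ty": 0, "tz": 3, "wx": 0, "wy": 0, "wz": 0}, {"tx": 0, "ty": 0, "tz": 3, "wx": 0, "wy": 0, "wz": 0}, {"tx": 0, "ty": 0, "tz": 3, "wx": 0, "wy": 0, "wz": 0}, {"tx": 0, "ty": 0, "tz": 2.5, "wx": 0, "wy": 0, "wz": 0}, {"tx": 0, "ty": 0, "tz": 1.8, "wx": 0, "wy": 0, "wz": 0}, {"tx": 0, "ty": 0, "tz": 1, "wx": 0, "wy": 0, "wz": 0}, {"tx": 0, "ty": 0, "tz": 0.3, "wx": 0, "wy": 0, "wz": 0}, {"tx": 0, "ty": 0, "tz": 0, "wx": 0, "wy": 0, "wz": 0}]}}

```text
time_s: 17.98
ee_pos: [413.1, -293.8, 92.8]
ee_rot: [-180.0, 0.0, 3.8]
force: [-0.3, -0.5, 0.1]
gripper_width: 0.7
gripper_force: 0.0
```

Emit:
{"method": "move_arm", "body": {"plan": [{"tx": 0, "ty": 0, "tz": 0.5, "wx": 0, "wy": 0, "wz": 0}, {"tx": 0, "ty": 0, "tz": 0.5, "wx": 0, "wy": 0, "wz": 0}, {"tx": 0, "ty": 0, "tz": 0.3, "wx": 0, "wy": 0, "wz": 0}, {"tx": 0, "ty": 0, "tz": 0.2, "wx": 0, "wy": 0, "wz": 0}, {"tx": 0, "ty": 0, "tz": 0, "wx": 0, "wy": 0, "wz": 0}, {"tx": 0, "ty": 0, "tz": 0, "wx": 0, "wy": 0, "wz": 0}]}}

```text
time_s: 18.48
ee_pos: [412.9, -294.7, 78.2]
ee_rot: [180.0, -0.0, 3.7]
force: [0.3, -0.1, -0.2]
gripper_width: 0.4
gripper_force: 0.0
```

Emit:
{"method": "move_arm", "body": {"plan": [{"tx": 0, "ty": 0, "tz": 0.2, "wx": 0, "wy": 0, "wz": 0}, {"tx": 0, "ty": 0, "tz": 0.2, "wx": 0, "wy": 0, "wz": 0}, {"tx": 0, "ty": 0, "tz": 0.2, "wx": 0, "wy": 0, "wz": 0}, {"tx": 0, "ty": 0, "tz": 0.2, "wx": 0, "wy": 0, "wz": 0}, {"tx": 0, "ty": 0, "tz": 0.1, "wx": 0, "wy": 0, "wz": 0}, {"tx": 0, "ty": 0, "tz": 0, "wx": 0, "wy": 0, "wz": 0}, {"tx": 0, "ty": 0, "tz": 0, "wx": 0, "wy": 0, "wz": 0}]}}

```text
time_s: 19.07
ee_pos: [412.9, -294.7, 69.2]
ee_rot: [180.0, -0.0, 3.7]
force: [-0.1, -0.2, 3.2]
gripper_width: 0.8
gripper_force: 1.5
```

Emit:
{"method": "move_arm", "body": {"plan": [{"tx": 0, "ty": 0, "tz": 0.1, "wx": 0, "wy": 0, "wz": 0}, {"tx": 0, "ty": 0, "tz": 0.1, "wx": 0, "wy": 0, "wz": 0}, {"tx": 0, "ty": 0, "tz": 0.1, "wx": 0, "wy": 0, "wz": 0}, {"tx": 0, "ty": 0, "tz": 0, "wx": 0, "wy": 0, "wz": 0}, {"tx": 0, "ty": 0, "tz": 0, "wx": 0, "wy": 0, "wz": 0}]}}

```text
time_s: 19.48
ee_pos: [413.0, -294.7, 66.2]
ee_rot: [180.0, -0.0, 3.7]
force: [-0.6, -0.1, 5.5]
gripper_width: 0.4
gripper_force: 2.6
```

Emit:
{"method": "move_arm", "body": {"plan": [{"tx": 0, "ty": 0, "tz": 0.06, "wx": 0, "wy": 0, "wz": 0}, {"tx": 0, "ty": 0, "tz": 0.04, "wx": 0, "wy": 0, "wz": 0}, {"tx": 0, "ty": 0, "tz": 0, "wx": 0, "wy": 0, "wz": 0}, {"tx": 0, "ty": 0, "tz": 0, "wx": 0, "wy": 0, "wz": 0}]}}

```text
time_s: 19.82
ee_pos: [413.0, -294.7, 66.1]
ee_rot: [180.0, -0.0, 3.7]
force: [-2.3, 1.9, 12.4]
gripper_width: 0.6
gripper_force: 5.8
```

Small key fully down: 12.4 N at its stop. Up, over to the medium one, and press.

Emit:
{"method": "move_arm", "body": {"plan": [{"tx": 0, "ty": 0, "tz": -0.3, "wx": 0, "wy": 0, "wz": 0}, {"tx": 0, "ty": 0, "tz": -0.7, "wx": 0, "wy": 0, "wz": 0}, {"tx": 0, "ty": 0, "tz": -1, "wx": 0, "wy": 0, "wz": 0}, {"tx": 0, "ty": 0, "tz": -1, "wx": 0, "wy": 0, "wz": 0}, {"tx": 0.7, "ty": 0.03, "tz": 0, "wx": 0, "wy": 0, "wz": 0}, {"tx": 1.4, "ty": 0.05, "tz": 0, "wx": 0, "wy": 0, "wz": 0}, {"tx": 1.7, "ty": 0.06, "tz": 0, "wx": 0, "wy": 0, "wz": 0}, {"tx": 1.6, "ty": 0.05, "tz": 0, "wx": 0, "wy": 0, "wz": 0}, {"tx": 1.0, "ty": 0.03, "tz": 0, "wx": 0, "wy": 0, "wz": 0}, {"tx": 0.4, "ty": 0.02, "tz": 0, "wx": 0, "wy": 0, "wz": 0}, {"tx": 0, "ty": 0, "tz": 0, "wx": 0, "wy": 0, "wz": 0}, {"tx": 0, "ty": 0, "tz": 0, "wx": 0, "wy": 0, "wz": 0}]}}

```text
time_s: 20.82
ee_pos: [480.3, -292.4, 94.7]
ee_rot: [-180.0, 0.1, 3.7]
force: [0.1, 0.1, -1.0]
gripper_width: 0.7
gripper_force: 0.0
```

Emit:
{"method": "move_arm", "body": {"plan": [{"tx": 0, "ty": 0, "tz": 0.5, "wx": 0, "wy": 0, "wz": 0}, {"tx": 0, "ty": 0, "tz": 0.6, "wx": 0, "wy": 0, "wz": 0}, {"tx": 0, "ty": 0, "tz": 0.5, "wx": 0, "wy": 0, "wz": 0}, {"tx": 0, "ty": 0, "tz": 0.3, "wx": 0, "wy": 0, "wz": 0}, {"tx": 0, "ty": 0, "tz": 0.2, "wx": 0, "wy": 0, "wz": 0}, {"tx": 0, "ty": 0, "tz": 0.2, "wx": 0, "wy": 0, "wz": 0}, {"tx": 0, "ty": 0, "tz": 0.2, "wx": 0, "wy": 0, "wz": 0}, {"tx": 0, "ty": 0, "tz": 0.15, "wx": 0, "wy": 0, "wz": 0}, {"tx": 0, "ty": 0, "tz": 0.15, "wx": 0, "wy": 0, "wz": 0}, {"tx": 0, "ty": 0, "tz": 0, "wx": 0, "wy": 0, "wz": 0}, {"tx": 0, "ty": 0, "tz": 0, "wx": 0, "wy": 0, "wz": 0}]}}

```text
time_s: 21.73
ee_pos: [480.6, -292.6, 67.3]
ee_rot: [-180.0, 0.0, 3.7]
force: [-2.5, 0.3, 3.5]
gripper_width: 0.5
gripper_force: 2.1
```

Emit:
{"method": "move_arm", "body": {"plan": [{"tx": 0, "ty": 0, "tz": 0.1, "wx": 0, "wy": 0, "wz": 0}, {"tx": 0, "ty": 0, "tz": 0.08, "wx": 0, "wy": 0, "wz": 0}, {"tx": 0, "ty": 0, "tz": 0.04, "wx": 0, "wy": 0, "wz": 0}, {"tx": 0, "ty": 0, "tz": 0, "wx": 0, "wy": 0, "wz": 0}, {"tx": 0, "ty": 0, "tz": 0, "wx": 0, "wy": 0, "wz": 0}]}}

```text
time_s: 22.15
ee_pos: [480.8, -292.6, 66.2]
ee_rot: [180.0, -0.0, 3.7]
force: [-5.1, 2.0, 12.0]
gripper_width: 0.1
gripper_force: 5.9
```

Medium key at its stop with 12 N. Up, over to the large one, and press.

Emit:
{"method": "move_arm", "body": {"plan": [{"tx": 0, "ty": 0, "tz": -0.3, "wx": 0, "wy": 0, "wz": 0}, {"tx": 0, "ty": 0, "tz": -0.7, "wx": 0, "wy": 0, "wz": 0}, {"tx": 0, "ty": 0, "tz": -1, "wx": 0, "wy": 0, "wz": 0}, {"tx": 0, "ty": 0, "tz": -1, "wx": 0, "wy": 0, "wz": 0}, {"tx": 0.7, "ty": 0.03, "tz": 0, "wx": 0, "wy": 0, "wz": 0}, {"tx": 1.4, "ty": 0.05, "tz": 0, "wx": 0, "wy": 0, "wz": 0}, {"tx": 1.7, "ty": 0.06, "tz": 0, "wx": 0, "wy": 0, "wz": 0}, {"tx": 1.6, "ty": 0.05, "tz": 0, "wx": 0, "wy": 0, "wz": 0}, {"tx": 1.1, "ty": 0.03, "tz": 0, "wx": 0, "wy": 0, "wz": 0}, {"tx": 0.4, "ty": 0.02, "tz": 0, "wx": 0, "wy": 0, "wz": 0}, {"tx": 0, "ty": 0, "tz": 0, "wx": 0, "wy": 0, "wz": 0}, {"tx": 0, "ty": 0, "tz": 0, "wx": 0, "wy": 0, "wz": 0}]}}

```text
time_s: 23.15
ee_pos: [549.5, -290.4, 94.5]
ee_rot: [-180.0, 0.1, 3.7]
force: [0.5, -0.1, -0.0]
gripper_width: 0.7
gripper_force: 0.0
```

Emit:
{"method": "move_arm", "body": {"plan": [{"tx": 0, "ty": 0, "tz": 0.5, "wx": 0, "wy": 0, "wz": 0}, {"tx": 0, "ty": 0, "tz": 0.6, "wx": 0, "wy": 0, "wz": 0}, {"tx": 0, "ty": 0, "tz": 0.5, "wx": 0, "wy": 0, "wz": 0}, {"tx": 0, "ty": 0, "tz": 0.3, "wx": 0, "wy": 0, "wz": 0}, {"tx": 0, "ty": 0, "tz": 0.2, "wx": 0, "wy": 0, "wz": 0}, {"tx": 0, "ty": 0, "tz": 0.2, "wx": 0, "wy": 0, "wz": 0}, {"tx": 0, "ty": 0, "tz": 0.2, "wx": 0, "wy": 0, "wz": 0}, {"tx": 0, "ty": 0, "tz": 0.2, "wx": 0, "wy": 0, "wz": 0}, {"tx": 0, "ty": 0, "tz": 0.15, "wx": 0, "wy": 0, "wz": 0}, {"tx": 0, "ty": 0, "tz": 0.1, "wx": 0, "wy": 0, "wz": 0}, {"tx": 0, "ty": 0, "tz": 0, "wx": 0, "wy": 0, "wz": 0}, {"tx": 0, "ty": 0, "tz": 0, "wx": 0, "wy": 0, "wz": 0}]}}

```text
time_s: 24.15
ee_pos: [549.6, -290.5, 66.3]
ee_rot: [180.0, 0.0, 3.7]
force: [-4.0, 1.1, 7.8]
gripper_width: 0.4
gripper_force: 3.5
```

Emit:
{"method": "move_arm", "body": {"plan": [{"tx": 0, "ty": 0, "tz": 0.06, "wx": 0, "wy": 0, "wz": 0}, {"tx": 0, "ty": 0, "tz": 0.04, "wx": 0, "wy": 0, "wz": 0}, {"tx": 0, "ty": 0, "tz": 0, "wx": 0, "wy": 0, "wz": 0}, {"tx": 0, "ty": 0, "tz": 0, "wx": 0, "wy": 0, "wz": 0}]}}

```text
time_s: 24.48
ee_pos: [549.6, -290.5, 66.2]
ee_rot: [180.0, -0.0, 3.7]
force: [-6.2, 1.1, 12.1]
gripper_width: 0.4
gripper_force: 5.9
```

Emit:
{"method": "move_arm", "body": {"plan": [{"tx": 0, "ty": 0, "tz": -0.3, "wx": 0, "wy": 0, "wz": 0}, {"tx": 0, "ty": 0, "tz": -0.8, "wx": 0, "wy": 0, "wz": 0}, {"tx": 0, "ty": 0, "tz": -1.5, "wx": 0, "wy": 0, "wz": 0}, {"tx": 0, "ty": 0, "tz": -2.5, "wx": 0, "wy": 0, "wz": 0}, {"tx": 0, "ty": 0, "tz": -3, "wx": 0, "wy": 0, "wz": 0}, {"tx": 0, "ty": 0, "tz": -3, "wx": 0, "wy": 0, "wz": 0}, {"tx": 0, "ty": 0, "tz": -2.5, "wx": 0, "wy": 0, "wz": 0}, {"tx": 0, "ty": 0, "tz": -1.5, "wx": 0, "wy": 0, "wz": 0}, {"tx": 0, "ty": 0, "tz": -0.8, "wx": 0, "wy": 0, "wz": 0}, {"tx": 0, "ty": 0, "tz": 0, "wx": 0, "wy": 0, "wz": 0}, {"tx": 0, "ty": 0, "tz": 0, "wx": 0, "wy": 0, "wz": 0}, {"tx": 0, "ty": 0, "tz": 0, "wx": 0, "wy": 0, "wz": 0}]}}

```text
time_s: 25.48
ee_pos: [549.3, -290.2, 221.7]
ee_rot: [-179.9, 0.1, 3.7]
force: [-0.6, -0.3, -0.5]
gripper_width: 0.3
gripper_force: 0.0
```

```bash
python3 - <<'E'
from wd import *
import pickle
s=env.state(); print(s["time_s"],s["ee_pos"],s["force"])
F=pickle.load(open("f7.pkl","rb")); F0=pickle.load(open("f0.pkl","rb"))
f=grab_frame("scene"); c=grab_frame("side")
# candle on plate, bottle, tin, standing ones unchanged (mean abs pixel change in small boxes)
for n,h,B in(("scene",f,{"placed":(325,165,360,225),"bottle":(305,245,335,285),"tin":(140,240,172,278),"b":(280,180,302,225)}),("side",c,{"placed":(195,95,230,165),"a":(232,168,265,245),"tin":(345,255,390,305)})):
    for k,(x0,y0,x1,y1) in B.items():
        d=lambda q:np.abs(h["color"][y0:y1,x0:x1].astype(float)-q[n]["color"][y0:y1,x0:x1]).mean().round(1)
        print(n,k,"vs f7",d(F),"vs start",d(F0))
E
```

```text
25.4833 [ 549.31304997 -290.18171963  221.67017957] [-0.58205343 -0.34955887 -0.46663357]
scene placed vs f7 32.3 vs start 37.2
scene bottle vs f7 5.1 vs start 2.4
scene tin vs f7 11.8 vs start 11.2
scene b vs f7 3.8 vs start 14.7
side placed vs f7 38.0 vs start 32.4
side a vs f7 19.9 vs start 33.7
side tin vs f7 17.5 vs start 13.7
```

The box differences could just be the arm's moving shadow, so I'll check the silhouettes by their edges.

```bash
python3 - <<'E'
from wd import *
import pickle
F=pickle.load(open("f7.pkl","rb"))
f={"scene":grab_frame("scene"),"side":grab_frame("side")}
for n in f:
  G=f[n]["color"].astype(float).mean(2)
  for z in(165,110,30):
    p=proj(f[n],[500,299,z]); u,v=p.round().astype(int); print(n,z,u,G[v,u-14:u+15].astype(int))
# standing a, b along their stems (tips from before)
for n,q in(("scene",(517,-79)),("side",(517,-79)),("scene",(563,132))):
  for z in(200,140,110):
    p=proj(f[n],[*q,z]); u,v=p.round().astype(int)
    for w in(F,f): print(n,q,z,w[n]["color"].astype(float).mean(2)[v,u-12:u+13].astype(int))
E
```

```text
scene 165 348 [120 116 117 118 118 119 118 115 111 100  76  71  94 112 112 110 107 111
 118 114 115 118 114 118 115 112 119 118 121]
scene 110 345 [243 242 242 243 243 242 244 243 238 199 123  67  53  63  62  57  58  64
  84 145 214 239 243 243 242 243 242 242 243]
scene 30 340 [243 244 237 198 140 121 129 123 125 118  92  72  60  68  65  62  67  62
  67  76  89 105 129 174 222 239 243 241 241]
side 165 210 [133 132 135 134 136 134 133 133 133 134 110  91  93  94  94  94  91  88
  89 108 126 132 133 132 133 132 131 134 134]
side 110 211 [134 136 137 138 138 138 136 135 138 139 115  91  94  95  97  96  93  97
  96 120 138 137 139 138 138 137 138 138 138]
side 30 213 [246 246 235 175 131 139 140 140 139 126 107  94  95  95  96  95  95  95
  95  94  95  95 113 141 154 157 157 158 228]
scene (517, -79) 200 [121 122 124 124 123 117 109 102 110 113 112 116 115 113  98  82  78 102
 112 122 125 124 123 122 122]
scene (517, -79) 200 [119 121 122 115 122 113 107 103 107 114 114 113 113 115  98  77  62  70
  66  70  68  71  71  69  71]
scene (517, -79) 140 [123 122 126 121 120 118 106  82  65  
[... 1218 characters left out ...]
29 219 184 149 121 100  96 101 102 103 109 112 117
 119 116 108  89  77  68  72]
scene (563, 132) 200 [144 128 138 170 211 228 216 181 144 119 104  95  96 101 104 103 111 116
 121 119 122 121 121 122 121]
scene (563, 132) 140 [243 245 244 245 245 245 244 245 234 189 114  68  62  63  61  68  79 103
 119 123 123 122 120 125 123]
scene (563, 132) 140 [244 244 243 244 244 244 244 242 232 184 116  66  66  63  61  62  79 102
 116 123 124 121 124 120 122]
scene (563, 132) 110 [244 239 223 182 161 170 172 168 146 115  78  61  63  60  64  63  75 123
 188 226 213 171 133 121 127]
scene (563, 132) 110 [243 237 218 178 164 170 174 166 144 113  79  66  62  63  60  59  74 118
 183 224 212 169 132 121 122]
```

The edges haven't moved (only lighting and shadow changed): the placed one is upright and both standing ones are where they were. Handing in.

```bash
python3 -c "
from workcell import env
print(env.job_done())"
```

```text
the job is handed in; nothing more can be done
None
```

I set the tipped candlestick upright and released in the middle of the plate, then pressed the small, medium and large keys to their stops in that order. The two standing candlesticks did not move and the arm stayed clear of the bottle and tin; the job is handed in at about 26 s, and no verdict was returned.

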